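# Feed the bench scrap press and set its valve to float

## Task

Gather all the metal offcuts lying on the bench into the flat loading tray of the scrap press, and only once all are in it tip the tray by its handle so that they all slide into the hopper. Lower the tray flat again, and after that push the hydraulic valve's lever away past its stiff detent until it sits in the float notch. Leave the oil bottle and the wrench where they are.

Things in the scene. Friction and masses are not known exactly. Their poses are not given: they have to be found in the camera images.
- cut_sqtube_mid (a point): Offcut: a square steel tube, 70 mm long, 36 mm wide, 36 mm high as it lies at the start, about 130 g; may be absent. The point is its centre, half-way up; x runs along its length, y across its width, z up through its height.
- cut_recttube_mid (a point): Offcut: a flat rectangular aluminium tube, 80 mm long, 40 mm wide, 26 mm high as it lies at the start, about 130 g; may be absent. The point is its centre, half-way up; x runs along its length, y across its width, z up through its height.
- cut_channel_mid (a point): Offcut: a steel U-channel, open side up at the start, walls 6 thick, 75 mm long, 38 mm wide, 30 mm high as it lies at the start, about 150 g; may be absent. The point is its centre, half-way up; x runs along its length, y across its width, z up through its height.
- cut_flat_mid (a point): Offcut: a solid aluminium flat bar, 80 mm long, 36 mm wide, 22 mm high as it lies at the start, about 170 g; may be absent. The point is its centre, half-way up; x runs along its length, y across its width, z up through its height.
- cut_ibeam_mid (a point): Offcut: a dark steel I-section standing on a flange, 70 mm long, 36 mm wide, 38 mm high as it lies at the start, about 160 g; may be absent. The point is its centre, half-way up; x runs along its length, y across its width, z up through its height.
- cut_smalltube_mid (a point): Offcut: a small square aluminium tube, 65 mm long, 30 mm wide, 30 mm high as it lies at the start, about 110 g; may be absent. The point is its centre, half-way up; x runs along its length, y across its width, z up through its height.
- tray (a joint): Hinge of the loading tray of the scrap press, in rad: 0 = lying flat on its pedestal, grows as the handle end is lifted, stop at 1.25. The tray (500 g plus load) falls back slowly when let go; lifting it by the handle takes up to about 10 N. Offcuts slide off into the hopper at 0.8 to 1.2 rad.
- tray_floor (a point): Centre of the top face of the tray's floor (floor at about 132 mm above the bench when flat). Steel tray, clear inside 242 mm along x and about 190 mm along y (from 86 mm on the handle side, -y, to 105 mm on the hopper side, +y); 4 mm walls rising 38 mm above the floor on the two x sides and the handle side, open on the hopper side (an offcut lying 60 mm or more from that edge is not knocked over it). Axes turn with the tray; z is normal to its floor.
- tray_handle (a point): Middle of the tray's black handle lug, which sticks out of the tray's -y wall: 16 mm thick along x, 28 mm high, free for about 50 mm along y, this point 28 mm out from the wall; its flat x faces are parallel to the tray's swing, so held by them it can turn between the fingers. Axes as tray_floor. 130 mm or so of free air below it when the tray is flat.
- tray_hinge (a point): Point on the tray's hinge axis (along x), 130 mm above the bench, fixed to the press; y points from the tray to the hopper, z up. With the tray flat the handle point lies 203 mm to -y and 12 mm up of here; it rises on a circle about this axis.
- hopper (a point): Centre of the hopper's floor, 20 mm above the bench, fixed to the press, 93 mm to +y of the hinge. Hopper clear inside: 264 mm along x, 179 mm along y; side walls to 210 mm, far wall (+y) to 240 mm, the tray's hinge edge on the near wall at 130 mm above the bench. Axes as tray_hinge.
- float_lever (a joint): Angle of the hydraulic valve's lever in rad, from -0.20 to a stop at 0.72. It stands around 0 (working range) at the start and grows as the knob is pushed towards +x of lever_pivot. Light at first (some 3 N at the knob), it stiffens to 15 to 18 N around 0.40, passes the crest of the detent at 0.52 and then drops by itself into the float notch at 0.72, where it stays. Let go before the crest it falls back some way.
- lever_knob (a point): Centre of the lever's black ball knob, 38 mm in diameter, 140 mm from the pivot on a 14 mm round steel stem. At 0 the lever leans 0.35 rad to -x from upright, in the float notch 0.37 rad to +x.
- lever_pivot (a point): Point on the lever's pivot axis (along y), 85 mm above the bench, fixed to the valve block (160 x 100 mm foot, 70 mm high, pivot cheeks to 98 mm; a detent bracket 160 mm high stands beside the stem, 48 to 68 mm to -y of it); x is the direction in which the lever is pushed towards float.
- oil_bottle_mid (a point): Bystander: standing white oil bottle, 60 mm in diameter, 170 mm high; the point is half-way up.
- wrench_grip (a point): Bystander: wrench lying on the bench; the point is on its handle.

How it is judged:
By the outcome, as a careful person would: the job done as asked, in the order asked, and still so for the second after the job is handed in, with the robot touching nothing.
Of cut_sqtube, cut_recttube, cut_channel, cut_flat, cut_ibeam, cut_smalltube only 4 to 6 are there at a start; the rules pass over those that are not, and their reading is None.
At some moment in a run one of cut_sqtube, cut_recttube, cut_channel, cut_flat, cut_ibeam, cut_smalltube may be knocked a few centimetres aside while the robot is not near it.
Once in a run the grip may slacken for a moment while it holds something.
It also fails if it takes over 210 s, if anything falls off the work surface, if the arm or the gripper's body presses on something with over 40 N, if the wrist force passes 120 N, or if a joint passes its speed limit or range.

## Robot

A 6-joint arm with a two-finger parallel gripper is mounted at the origin on the work surface. World frame = base frame: x ahead of the robot, y to its left, z up, the work surface at z = 0. Lengths are in mm, angles in rad, forces in N, time in s.
With the tool pointing down it reaches from about 275 to 1000 mm from the base axis. Payload 8.4 kg.
Tool frame: the origin (TCP) lies at the very end of the fingers, on their centre line; the grasp point (between the pads) lies 19 mm behind it; z points along the fingers, y is the direction in which the jaws open and shut (so a half turn about z gives the same grasp; the last joint's range is limited). The gripper opens to 85 mm and grips with 20 to 120 N. Pads are 22 mm wide; open, the fingers measure 114 mm over their backs; the gripper's body (76 mm by 85 mm) begins 54 mm behind the grasp point. The pads swing forward as they close: fully open they stand 13 mm farther back than shut.
Start: joints at [-1.194, 0.353, 1.633, -0, 1.155, -0.002], TCP at [231.127, -580.696, 231.281] pointing down, gripper open.
Joint ranges: [-2.63, 2.63], [-0.92, 2.1], [0.06, 2.66], [-1.3, 4.44], [0, 2.69], [-3.02, 3.02]. Speed limits (rad/s): [2.22, 2.22, 2.79, 3.14, 3.14, 3.14].

## Interface

Orientations are given as [roll, pitch, yaw] about the fixed x, y, z axes, in that order (R = Rz(yaw) Ry(pitch) Rx(roll)).
In Python, from rig import sense, grab_frame, get_calibration, sign_off, boxes_of, trace gives the robot as it stands.
- The arm moves only by the tool servo_tool, never from a script. Its argument "rows" is a list of rows, each a list of 3 entries, a list of its own where there are three numbers: the finger opening in mm, from 0 to 85.4, then the shift along the tool's x, y, z in mm, then the turn, a rotation vector about the tool's x, y, z in degrees. A call has 1 to 8 rows; each row shifts and turns the commanded pose from where the row before left it, along the tool's axes as they then stand; what a row does not reach is not made up. A row lasts 1/8 s, in which the tool goes at most 62.5 mm and 10.7 degrees, less where a joint would pass 70% of its speed; a pose out of reach is approached as far as the arm can. A call is refused whole if a number of a shift passes 62.5 or a number of a turn 10.7, either way. A call with a gripper value outside its range is refused whole. The fingers move at their own pace and stop on an object; "force" is the grip in N (left out, the last holds). Time passes only in rows, so rows that do not move let the fingers close. It gives the time, the measured TCP pose, the force and the opening at its end, in the units of the state.
- sense(): the state, without advancing time (a new reading comes with each control period).
- grab_frame(name): name is "scene" or "side" or "wrist"; returns the picture (420x560x3 uint8, blue, green, red); there is no depth.
- get_calibration(name): a dict with "intrinsics" (3x3 intrinsics, pixels), "world_to_cam" (4x4, takes a point from world to camera coordinates). Camera axes: x right, y down, z forward; pixel columns grow to the right and rows downward; lengths in mm; the calibration is good to about 2 mm. A picture is of the moment at which its call begins: read the wrist's pose just before it. get_calibration takes no time and is no camera call; for the wrist camera it gives the pose at the moment of the call.
- sign_off(): hands the job in, once; it reports no verdict.
Trained networks look in the newest picture that a camera, given by its name, has taken for a name from the list of things; names that differ only in an ending like _2 or _b are one class to them, and where a whole thing is asked for, a point or a joint stands for the part that bears it (a point fixed in the world has none). Each returns a list of dicts, best first, with "conf" (0 to 1); they miss things now and then, are a little off and sometimes report something else, mostly with a low value. They report only what shows in the picture. A call takes as long as a camera call.
- boxes_of(camera, thing): "centre" ([x, y, z] in mm, in the coordinates of the camera as it stood for that picture, good to about 4 mm: the middle of the surface that is visible of it).
- trace(camera, thing): "mask" (420x560 bool, what is visible of it).
The state is a dict: "clock": time; "qpos": joint angles; "qvel": joint speeds; "joint_efforts": joint torques, N m; "eef_pos": TCP position; "tcp_rot": TCP orientation; "contact_force": force on the tool from outside, world axes, zero at the start; "wrist_torque": the same for the moment, N m; "opening": opening from 0.0 (shut) to 1.0 (fully open).
Only numpy, scipy, OpenCV 4.12 (cv2) and the standard library are available. Lean on these libraries where they do the work, as an engineer would, in place of code of your own. Each camera call takes 0.05 s, during which the arm holds its last target. There are 200 camera calls.

## Working session

There is one attempt and no reset: what is moved stays moved. The work goes in short steps, Python scripts to look and compute and a tool call to move; the robot and the scene stay as the last step left them, time stands still between calls to the robot, and variables do not carry over. Pictures are saved under pics/ and viewed, about 12 in all and at most 16, crops included, and the job is handed in when it is done.

Besides the shell and the picture viewer there is one more tool, called as name(argument=value, ...), one argument or row to a line, values as JSON. servo_tool: Moves the arm, as the interface text tells. Its arguments: {"type":"object","properties":{"rows":{"type":"array","items":{"type":"array"}},"force":{"type":"number"}},"required":["rows"]}

```bash
mkdir -p pics; ls; python3 - <<'E'
from rig import *
import cv2,numpy as np
print(sense())
a=grab_frame("scene");b=grab_frame("side")
cv2.imwrite("pics/a.png",cv2.resize(a,(784,588)));cv2.imwrite("pics/b.png",cv2.resize(b,(784,588)))
for c in("scene","side"):
    K=get_calibration(c);W=np.array(K["world_to_cam"]);R=W[:3,:3];t=W[:3,3]
    print(c,"cam at",(-R.T@t).round())
    for n in "cut_sqtube cut_recttube cut_channel cut_flat cut_ibeam cut_smalltube tray tray_handle lever_knob float_lever oil_bottle_mid wrench_grip".split():
        nn=n+"_mid" if n.startswith("cut") else n
        try:
            for d in boxes_of(c,nn)[:2]: print(n,round(d["conf"],2),(R.T@(np.array(d["centre"])-t)).round())
        except Exception as e: print(n,e)
print(sense()["clock"])
E
```

```text
pics
{'clock': 0.0, 'qpos': array([-1.19441666e+00,  3.53654138e-01,  1.63414244e+00,  1.79390771e-05,
        1.15523977e+00, -2.38546866e-03]), 'qvel': array([ 5.20381269e-04,  8.74713819e-04,  1.17243250e-03, -9.22445770e-05,
       -1.33023531e-03, -2.06751823e-03]), 'joint_efforts': array([-6.70223690e-04, -6.05234528e+01, -3.42072880e+01, -2.69420752e-05,
        9.18581849e-03,  5.87836809e-06]), 'eef_pos': array([ 230.94005602, -580.23530788,  230.5544076 ]), 'tcp_rot': array([-3.14014900e+00, -1.98456841e-05,  3.78757867e-01]), 'contact_force': array([-0.92083972,  0.01956307, -0.43549773]), 'wrist_torque': array([-0.0216756 , -0.03031217, -0.00666517]), 'opening': 1.001606201695209}
scene cam at [1239. -220. 1145.]
cut_sqtube 0.62 [537. -89.  35.]
cut_recttube 0.7 [ 425. -194.   25.]
cut_channel 0.57 [641. -77.   7.]
cut_flat 0.8 [ 654. -216.   24.]
cut_ibeam 0.68 [ 540. -203.   39.]
cut_smalltube 0.74 [638. -80.   6.]
tray 0.9 [561. 176. 138.]
tray_handle 0.74 [560. 176. 132.]
lever_knob 0.87 [ 513. -392.  175.]
float_lever 0.73 [ 516. -393.  176.]
float_lever 0.67 [ 762. -120.    8.]
oil_bottle_mid 0.87 [771.  28. 110.]
wrench_grip 0.6 [584. 333. 134.]
side cam at [ -40.  814. 1276.]
cut_sqtube 0.88 [518. -78.  39.]
cut_sqtube 0.48 [564. 170. 135.]
cut_recttube 0.66 [ 415. -194.   25.]
cut_recttube 0.41 [745.  51. 115.]
cut_channel 0.64 [633. -85.  20.]
cut_channel 0.53 [560. 332. 132.]
cut_flat 0.76 [ 646. -207.   19.]
cut_ibeam 0.83 [ 529. -195.   37.]
cut_smalltube 0.85 [420. -88.  31.]
tray 0.78 [564. 174. 127.]
tray 0.49 [ 748. -113.    7.]
tray_handle 0.66 [560. 170. 128.]
lever_knob 0.71 [ 505. -390.  194.]
float_lever 0.65 [ 504. -389.  195.]
float_lever 0.21 [ 418. -194.   23.]
oil_bottle_mid 0.92 [747.  49. 117.]
wrench_grip 0.68 [ 749. -115.    7.]
wrench_grip 0.64 [561. 173. 127.]
1.3
```

View pics/a.png

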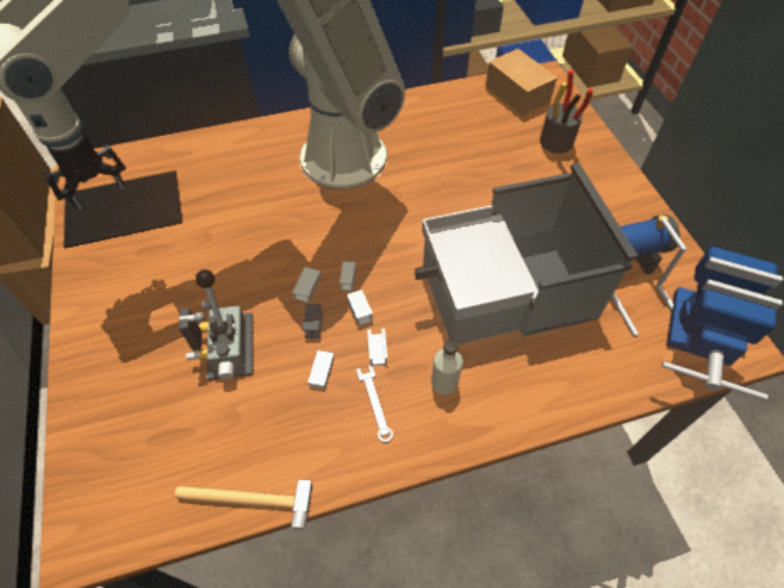

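View pics/b.png

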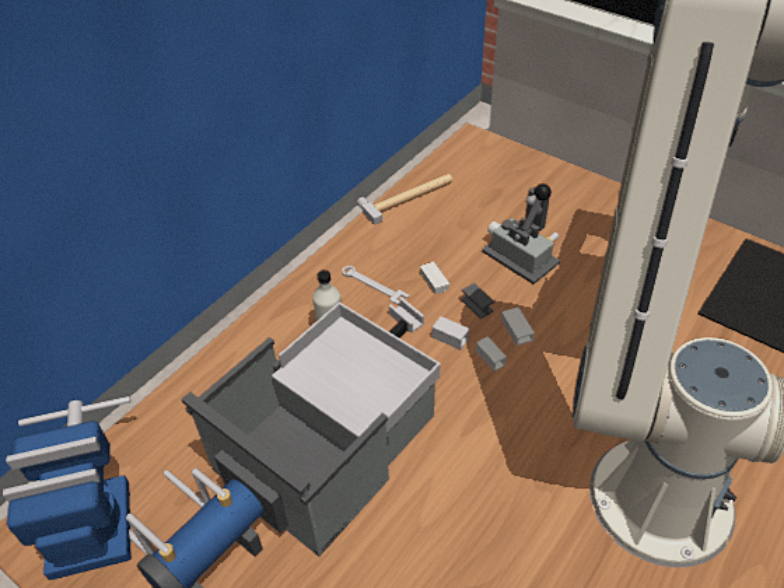

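All six offcuts are present, in a 2x3 group near x 420–650, y −80…−215. The tray (handle towards −y) is at about (560,175) and the lever near (510,−390). Next I fit yaws using the masks.

```bash
cat > h.py <<'E'
from rig import *
import cv2,numpy as np
from scipy.optimize import minimize
D=dict(sqtube=(70,36,36),recttube=(80,40,26),channel=(75,38,30),flat=(80,36,22),ibeam=(70,36,38),smalltube=(65,30,30))
def cam(c):
    k=get_calibration(c);W=np.array(k["world_to_cam"]);return np.array(k["intrinsics"]),W[:3,:3],W[:3,3]
def proj(C,P):
    K,R,t=C;q=(np.atleast_2d(P)@R.T+t)@K.T;return q[:,:2]/q[:,2:]
def unproj(C,uv,z):
    K,R,t=C;d=R.T@np.linalg.solve(K,[uv[0],uv[1],1]);o=-R.T@t;return o+d*(z-o[2])/d[2]
def boxpts(p,dim,z0=0):
    l,w,h=dim;c,s=np.cos(p[2]),np.sin(p[2])
    return np.array([[p[0]+c*a-s*b,p[1]+s*a+c*b,z] for a in(-l/2,l/2) for b in(-w/2,w/2) for z in(z0,z0+h)])
def fit(views,dim,x0,z0=0):
    "views: list of (C,mask)"
    S=4
    V=[]
    for C,m in views:
        u=proj(C,boxpts(x0,(dim[0]+90,dim[1]+90,dim[2]),z0));a=np.floor(u.min(0)).astype(int).clip(0);b=np.ceil(u.max(0)).astype(int)
        V.append((C,cv2.resize(m[a[1]:b[1],a[0]:b[0]].astype(np.float32),None,fx=S,fy=S)>.5,a))
    def cost(p):
        e=0
        for C,m,a in V:
            h=cv2.convexHull(((proj(C,boxpts(p,dim,z0))-a+.5)*S*16).astype(np.int32))
            im=np.zeros(m.shape,np.uint8);cv2.fillConvexPoly(im,h,1,shift=4);im=im>0
            e+=1-(im&m).sum()/max(1,(im|m).sum())
        return e/len(V)
    best=None
    for y in np.arange(0,np.pi,np.pi/6):
        r=minimize(cost,[x0[0],x0[1],y],method="Nelder-Mead",options=dict(initial_simplex=[[x0[0],x0[1],y],[x0[0]+10,x0[1],y],[x0[0],x0[1]+10,y],[x0[0],x0[1],y+.3]],xatol=.2,fatol=1e-4))
        if best is None or r.fun<best.fun: best=r
    return best.x,best.fun
def near(c,thing,p,tol=45):
    "mask of the detection whose centroid lies nearest projected p"
    C=cam(c);g=proj(C,p)[0];o=None
    for d in trace(c,thing):
        ys,xs=np.nonzero(d["mask"])
        if len(xs) and (o is None or np.hypot(xs.mean()-g[0],ys.mean()-g[1])<o[0]): o=(np.hypot(xs.mean()-g[0],ys.mean()-g[1]),d["mask"])
    return o
E
cat > m.py <<'E'
from h import *
G=dict(sqtube=(528,-84),recttube=(420,-194),channel=(637,-81),flat=(650,-212),ibeam=(535,-199),smalltube=(420,-88))
for n,g in G.items():
    V=[]
    for c in("scene","side"):
        o=near(c,f"cut_{n}_mid",[*g,D[n][2]/2])
        if o and o[0]<15: V.append((cam(c),o[1]))
    if V:
        for v in V+[0]:
            p,e=fit(V if v==0 else [v],D[n],[*g,0]); 
            print(n,len(V),p[:2].round(),"yaw",np.degrees(p[2]).round()%180,"err",round(e,2))
for c in("scene","side"):
    o=near(c,"tray",[560,175,135]); C=cam(c)
    ct,_=cv2.findContours(o[1].astype(np.uint8),cv2.RETR_EXTERNAL,cv2.CHAIN_APPROX_NONE);ct=max(ct,key=len)
    q=cv2.approxPolyDP(ct,6,True)[:,0]; print(c,"tray",o[0],[(tuple(map(int,u)),*[unproj(C,u,z)[:2].round().tolist() for z in (132,170)]) for u in q])
    o=near(c,"lever_knob",[508,-390,200])
    if o: ys,xs=np.nonzero(o[1]); print("knob",xs.mean(),ys.mean(),len(xs),unproj(C,(xs.mean(),ys.mean()),216).round())
print(sense()["clock"])
E
python3 m.py
```

```text
sqtube 2 [527. -92.] yaw 7.0 err 0.07
sqtube 2 [528. -91.] yaw 7.0 err 0.08
sqtube 2 [527. -92.] yaw 7.0 err 0.08
recttube 2 [ 422. -197.] yaw 149.0 err 0.06
recttube 2 [ 420. -197.] yaw 145.0 err 0.08
recttube 2 [ 421. -196.] yaw 148.0 err 0.08
channel 2 [642. -79.] yaw 168.0 err 0.15
channel 2 [634. -81.] yaw 171.0 err 0.13
channel 2 [636. -79.] yaw 170.0 err 0.19
flat 2 [ 654. -212.] yaw 155.0 err 0.17
flat 2 [ 654. -214.] yaw 152.0 err 0.07
flat 2 [ 654. -214.] yaw 152.0 err 0.13
ibeam 2 [ 529. -203.] yaw 163.0 err 0.08
ibeam 2 [ 531. -204.] yaw 160.0 err 0.11
ibeam 2 [ 531. -204.] yaw 163.0 err 0.11
smalltube 2 [426. -92.] yaw 160.0 err 0.15
smalltube 2 [425. -95.] yaw 155.0 err 0.1
smalltube 2 [425. -94.] yaw 159.0 err 0.15
scene tray 0.28747608015023407 [((349, 146), [405.0, 269.0], [436.0, 250.0]), ((302, 158), [410.0, 100.0], [441.0, 88.0]), ((308, 187), [529.0, 81.0], [555.0, 69.0]), ((297, 197), [556.0, 36.0], [581.0, 26.0]), ((311, 197), [568.0, 77.0], [593.0, 66.0]), ((326, 226), [680.0, 85.0], [701.0, 73.0]), ((383, 209), [673.0, 270.0], [694.0, 252.0])]
knob 150.74550128534705 212.33676092544988 389 [ 545. -387.  216.]
side tray 1.7399483133957139 [((242, 216), [703.0, 58.0], [678.0, 83.0]), ((204, 247), [713.0, 207.0], [688.0, 227.0]), ((195, 269), [682.0, 277.0], [658.0, 295.0]), ((253, 311), [477.0, 287.0], [459.0, 305.0]), ((272, 294), [469.0, 220.0], [452.0, 239.0]), ((277, 307), [436.0, 243.0], [420.0, 262.0]), ((313, 270), [428.0, 97.0], [413.0, 121.0]), ((313, 260), [447.0, 70.0], [431.0, 94.0]), ((286, 242), [543.0, 62.0], [523.0, 87.0]), ((289, 229), [564.0, 19.0], [544.0, 45.0]), ((275, 236), [580.0, 62.0], [560.0, 87.0])]
knob 382.28 146.66222222222223 225 [ 487. -349.  216.]
2.1
```

```bash
cat > go.py <<'E'
import sys,json
from h import *
# go.py opening x,y,z,yawdeg [x,y,z,yaw ...] : rows along way points
def plan(op,wps,step=45,rs=10,p=None,yaw=None):
    s=sense()
    if p is None: p=np.array(s["eef_pos"]);yaw=np.degrees(s["tcp_rot"][2])
    out=[]
    for w in wps:
        t=np.array(w[:3],float);dyaw=(w[3]-yaw+180)%360-180 if len(w)>3 else 0
        st=w[4] if len(w)>4 else step
        n=max(1,int(np.ceil(max(np.linalg.norm(t-p)/st,abs(dyaw)/rs))))
        for i in range(n):
            k=n-i;d=(t-p)/k;r=np.round(dyaw/k)
            c,q=np.cos(np.radians(yaw)),np.sin(np.radians(yaw))
            L=np.round([c*d[0]+q*d[1],q*d[0]-c*d[1],-d[2]])
            p=p+[c*L[0]+q*L[1],q*L[0]-c*L[1],-L[2]];yaw+=r;dyaw-=r
            out.append([op,[int(v) for v in L],[0,0,int(-r)]])
    return out
if __name__=="__main__":
    R=plan(float(sys.argv[1]),[list(map(float,a.split(","))) for a in sys.argv[2:]])
    for i in range(0,len(R),8): print(json.dumps(R[i:i+8]))
E
python3 go.py 85 380,-330,300,7 527,-91,220,7
```

```text
[[85.0, [33, -25, -10], [0, 0, 2]], [85.0, [32, -27, -10], [0, 0, 2]], [85.0, [31, -28, -10], [0, 0, 2]], [85.0, [30, -29, -10], [0, 0, 2]], [85.0, [29, -30, -10], [0, 0, 2]], [85.0, [28, -30, -9], [0, 0, 2]], [85.0, [28, -32, -10], [0, 0, 3]], [85.0, [25, -31, 11], [0, 0, 0]]]
[[85.0, [25, -31, 12], [0, 0, 0]], [85.0, [25, -32, 11], [0, 0, 0]], [85.0, [25, -31, 12], [0, 0, 0]], [85.0, [25, -32, 11], [0, 0, 0]], [85.0, [24, -31, 12], [0, 0, 0]], [85.0, [25, -32, 11], [0, 0, 0]]]
```

servo_tool(
  rows=[
    [85, [33, -25, -10], [0, 0, 2]],
    [85, [32, -27, -10], [0, 0, 2]],
    [85, [31, -28, -10], [0, 0, 2]],
    [85, [30, -29, -10], [0, 0, 2]],
    [85, [29, -30, -10], [0, 0, 2]],
    [85, [28, -30, -9], [0, 0, 2]],
    [85, [28, -32, -10], [0, 0, 3]],
    [85, [25, -31, 11], [0, 0, 0]],
  ],
  force=80,
)

```text
clock: 3.1
eef_pos: [402.9, -295.2, 290.9]
tcp_rot: [3.139, -0.003, 0.116]
contact_force: [-0.2, 0.1, -0.2]
opening: 0.997
```

servo_tool(
  rows=[
    [85, [25, -31, 12], [0, 0, 0]],
    [85, [25, -32, 11], [0, 0, 0]],
    [85, [25, -31, 12], [0, 0, 0]],
    [85, [25, -32, 11], [0, 0, 0]],
    [85, [24, -31, 12], [0, 0, 0]],
    [85, [25, -32, 11], [0, 0, 0]],
    [85, [0, 0, 0], [0, 0, 0]],
  ],
)

```text
clock: 3.98
eef_pos: [527.9, -88.8, 219.5]
tcp_rot: [-3.141, 0.001, 0.12]
contact_force: [-0.9, -0.4, -0.9]
opening: 0.997
```

```bash
cat > pk.py <<'E'
# pk.py name x y yaw_deg : wrist fit of an offcut, then pick plan
import sys
from go import *
n=sys.argv[1];g=[float(v) for v in sys.argv[2:4]]
a=grab_frame("wrist");C=cam("wrist");cv2.imwrite(f"pics/w_{n}.png",a)
ds=trace("wrist",f"cut_{n}_mid");u=proj(C,[*g,D[n][2]/2])[0];o=near("wrist",f"cut_{n}_mid",[*g,D[n][2]/2])
print("expected px",u.round(),"mask dist",o and o[0],"touches edge",o and bool(o[1][0].any()|o[1][-1].any()|o[1][:,0].any()|o[1][:,-1].any()))
if o:
    p,e=fit([(C,o[1])],D[n],[*g,0]);print(n,p[:2].round(1),"yaw",(np.degrees(p[2])%180).round(1),"err",round(e,3))
print(sense()["clock"],sense()["eef_pos"].round(1),sense()["contact_force"].round(1))
E
python3 pk.py sqtube 527 -91
```

```text
expected px [277. 181.] mask dist 1.1122886447947535 touches edge False
sqtube [528.3 -91. ] yaw 6.2 err 0.024
4.125 [527.1 -91.2 220.4] [-0.7 -0.7 -0.1]
```

servo_tool(
  rows=[
    [85, [1, 0, 50], [0, 0, 1]],
    [85, [0, 0, 50], [0, 0, 0]],
    [85, [0, 0, 50], [0, 0, 0]],
    [85, [0, 0, 42], [0, 0, 0]],
    [85, [0, 0, 20], [0, 0, 0]],
    [20, [0, 0, 0], [0, 0, 0]],
    [20, [0, 0, 0], [0, 0, 0]],
    [20, [0, 0, 0], [0, 0, 0]],
  ],
)

```text
clock: 5.12
eef_pos: [529.5, -91.2, 10.0]
tcp_rot: [3.141, -0.003, 0.099]
contact_force: [-0.7, 0.9, 0.3]
opening: 0.406
```

servo_tool(
  rows=[
    [20, [0, 0, 0], [0, 0, 0]],
    [20, [0, 0, -30], [0, 0, 0]],
    [20, [0, 0, -50], [0, 0, 0]],
    [20, [0, 0, -50], [0, 0, 0]],
    [20, [0, 0, -50], [0, 0, 0]],
    [20, [0, 0, -50], [0, 0, 0]],
    [20, [0, 0, -50], [0, 0, 0]],
    [20, [0, 0, 0], [0, 0, 0]],
  ],
)

```text
clock: 6.12
eef_pos: [530.4, -91.0, 293.4]
tcp_rot: [3.139, -0.009, 0.1]
contact_force: [0.3, -0.9, -1.4]
opening: 0.409
```

```bash
python3 go.py 20 520,80,330,90 520,125,330,90; python3 -c "
from rig import *; print(sense())"
```

```text
[[20.0, [1, -19, -4], [0, 0, -9]], [20.0, [4, -19, -4], [0, 0, -9]], [20.0, [6, -18, -4], [0, 0, -9]], [20.0, [9, -17, -4], [0, 0, -10]], [20.0, [12, -15, -4], [0, 0, -9]], [20.0, [14, -12, -4], [0, 0, -10]], [20.0, [16, -10, -4], [0, 0, -9]], [20.0, [18, -7, -4], [0, 0, -10]]]
[[20.0, [18, -4, -5], [0, 0, -9]], [20.0, [23, 0, 0], [0, 0, 0]], [20.0, [22, 0, 0], [0, 0, 0]]]
{'clock': 6.125, 'qpos': array([-1.72767148e-01,  1.55812909e-01,  1.75299162e+00, -1.44693244e-05,
        1.22377861e+00,  1.29845147e+00]), 'qvel': array([-0.00038122,  0.05096747,  0.07765169, -0.0001488 , -0.04637303,
       -0.00062968]), 'joint_efforts': array([ 5.03867632e-03, -5.02463114e+01, -3.78245723e+01,  2.32686980e-04,
        6.69585206e-01,  1.19477394e-03]), 'eef_pos': array([530.42414129, -91.04472111, 293.42772547]), 'tcp_rot': array([ 3.13915597, -0.00867377,  0.09959313]), 'contact_force': array([ 0.26977252, -0.85272475, -1.43334034]), 'wrist_torque': array([ 0.00748503,  0.00621717, -0.02548986]), 'opening': 0.40879677535401715}
```

servo_tool(
  rows=[
    [20, [1, -19, -4], [0, 0, -9]],
    [20, [4, -19, -4], [0, 0, -9]],
    [20, [6, -18, -4], [0, 0, -9]],
    [20, [9, -17, -4], [0, 0, -10]],
    [20, [12, -15, -4], [0, 0, -9]],
    [20, [14, -12, -4], [0, 0, -10]],
    [20, [16, -10, -4], [0, 0, -9]],
    [20, [18, -7, -4], [0, 0, -10]],
  ],
)

```text
clock: 7.12
eef_pos: [518.4, 62.0, 319.6]
tcp_rot: [-3.141, 0.0, 1.414]
contact_force: [0.6, 0.3, -1.7]
opening: 0.406
```

servo_tool(
  rows=[
    [20, [18, -4, -5], [0, 0, -9]],
    [20, [23, 0, 0], [0, 0, 0]],
    [20, [22, 0, 0], [0, 0, 0]],
    [20, [0, 0, 0], [0, 0, 0]],
  ],
)

```text
clock: 7.62
eef_pos: [517.7, 125.8, 324.5]
tcp_rot: [-3.141, 0.0, 1.567]
contact_force: [-0.2, 0.3, -1.8]
opening: 0.403
```

```bash
python3 - <<'E'
from h import *
import pickle
s=sense();a=grab_frame("wrist");C=cam("wrist");pickle.dump((C,a),open("tray.pkl","wb"))
cv2.imwrite("pics/t1.png",cv2.resize(a,(784,588)));print(s["eef_pos"],s["tcp_rot"],(-C[1].T@C[2]).round())
E
```

```text
[517.68062552 125.78790708 324.51766649] [-3.14053070e+00  9.04714445e-05  1.56743971e+00] [519. 202. 467.]
```

View pics/t1.png

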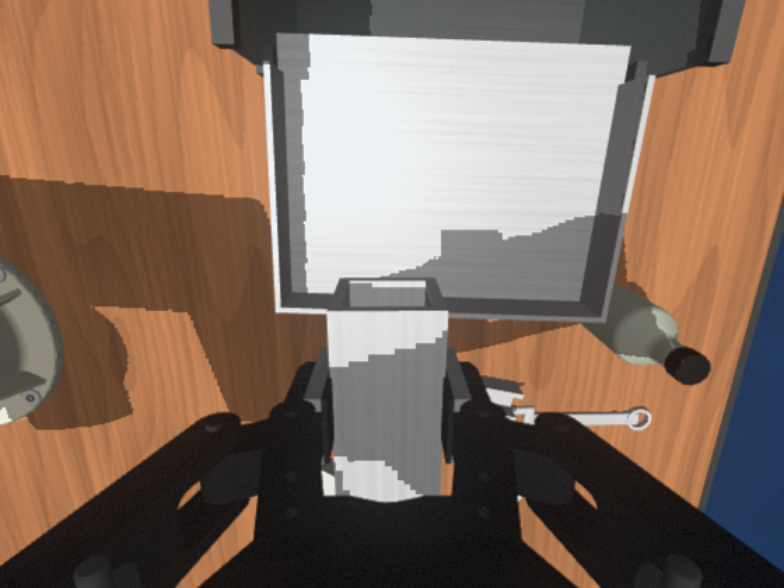

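The wrist view shows the empty tray. The floor's hinge edge runs (276,33)–(632,46), the outer rim corners on the handle side are about (279,312) and (604,322), and the inner floor corners are about (291,297) and (582,302).

```bash
python3 - <<'E'
from h import *
import pickle
C,a=pickle.load(open("tray.pkl","rb"))
P=lambda u,z:unproj(C,np.array(u)/1.4,z)
for n,u,z in [("hL",(276,33),132),("hR",(632,46),132),("fL",(291,297),132),("fR",(582,302),132),("rL",(279,312),170),("rR",(604,322),170),("rimLtop",(264,66),170),("rimRtop",(654,76),170)]: print(n,P(u,z).round(1))
h=P((632,46),132)-P((276,33),132);r=P((604,322),170)-P((279,312),170)
print(np.degrees(np.arctan2(h[1],h[0])),np.degrees(np.arctan2(r[1],r[0])),np.linalg.norm(h),np.linalg.norm(r))
E
```

```text
hL [441.4 284.1 132. ]
hR [692. 275. 132.]
fL [437.7  88.9 132. ]
fR [682.7  83.5 132. ]
rL [437.   89.9 170. ]
rR [682.9  80.9 170. ]
rimLtop [441.1 256.4 170. ]
rimRtop [689.3 249.7 170. ]
-2.0814930202326116 -2.1095522082357268 250.7880260764998 246.0624821585658
```

```bash
cat > pl.py <<'E'
# pl.py tx,ty,yawrel zplace openfinal nextx,nexty,nextyaw
import sys
from go import *
def T(tx,ty): return 563+.9993*tx+.0366*ty,175-.0366*tx+.9993*ty
if __name__=="__main__":
    tx,ty,yr=map(float,sys.argv[1].split(","));z=float(sys.argv[2]);o=float(sys.argv[3]);nx=list(map(float,sys.argv[4].split(",")))
    x,y=T(tx,ty);yw=yr-2.1
    A=plan(20,[[x,y,250 if sense()["eef_pos"][2]<250 else 235,yw],[x,y,z+12,yw],[x,y,z,yw]])
    A+=[[20,[0,0,0],[0,0,0]]]+[[o,[0,0,0],[0,0,0]]]*3
    B=plan(85,[[x,y,255,yw],[nx[0],nx[1],215,nx[2]]],p=np.array([x,y,z]),yaw=yw)
    B[0][0]=B[1][0]=o
    print("target",np.round((x,y,z,yw),1))
    R=A+B+[[85,[0,0,0],[0,0,0]]]
    for i in range(0,len(R),8): print(json.dumps(R[i:i+8]).replace(".0,",","))
E
python3 pl.py -83,-45,90 144 45 531,-204,162
```

```text
target [478.4 133.1 144.   87.9]
[[20, [3, -13, 30], [0, 0, 1]], [20, [2, -13, 30], [0, 0, 0]], [20, [2, -13, 30], [0, 0, 1]], [20, [0, 0, 39], [0, 0, 0]], [20, [0, 0, 40], [0, 0, 0]], [20, [0, 0, 12], [0, 0, 0]], [20, [0, 0, 0], [0, 0, 0]], [45, [0, 0, 0], [0, 0, 0]]]
[[45, [0, 0, 0], [0, 0, 0]], [45, [0, 0, 0], [0, 0, 0]], [45, [0, 0, -37], [0, 0, 0]], [45, [0, 0, -37], [0, 0, 0]], [85, [0, 0, -37], [0, 0, 0]], [85, [-42, 8, 5], [0, 0, -9]], [85, [-43, 1, 5], [0, 0, -9]], [85, [-42, -5, 5], [0, 0, -9]]]
[[85, [-41, -12, 5], [0, 0, -9]], [85, [-39, -18, 5], [0, 0, -10]], [85, [-35, -24, 5], [0, 0, -9]], [85, [-31, -30, 5], [0, 0, -10]], [85, [-25, -34, 5], [0, 0, -9]], [85, [0, 0, 0], [0, 0, 0]]]
```

servo_tool(
  rows=[
    [20, [3, -13, 30], [0, 0, 1]],
    [20, [2, -13, 30], [0, 0, 0]],
    [20, [2, -13, 30], [0, 0, 1]],
    [20, [0, 0, 39], [0, 0, 0]],
    [20, [0, 0, 40], [0, 0, 0]],
    [20, [0, 0, 12], [0, 0, 0]],
    [20, [0, 0, 0], [0, 0, 0]],
    [45, [0, 0, 0], [0, 0, 0]],
  ],
)

```text
clock: 8.68
eef_pos: [480.3, 132.5, 145.3]
tcp_rot: [3.14, -0.0, 1.53]
contact_force: [0.5, -0.4, -0.4]
opening: 0.526
```

servo_tool(
  rows=[
    [45, [0, 0, 0], [0, 0, 0]],
    [45, [0, 0, 0], [0, 0, 0]],
    [45, [0, 0, -37], [0, 0, 0]],
    [45, [0, 0, -37], [0, 0, 0]],
    [85, [0, 0, -37], [0, 0, 0]],
    [85, [-42, 8, 5], [0, 0, -9]],
    [85, [-43, 1, 5], [0, 0, -9]],
    [85, [-42, -5, 5], [0, 0, -9]],
  ],
)

```text
clock: 9.68
eef_pos: [498.5, 4.8, 240.6]
tcp_rot: [3.141, 0.0, 2.008]
contact_force: [2.3, -0.4, -0.1]
opening: 1.003
```

servo_tool(
  rows=[
    [85, [-41, -12, 5], [0, 0, -9]],
    [85, [-39, -18, 5], [0, 0, -10]],
    [85, [-35, -24, 5], [0, 0, -9]],
    [85, [-31, -30, 5], [0, 0, -10]],
    [85, [-25, -34, 5], [0, 0, -9]],
    [85, [0, 0, 0], [0, 0, 0]],
  ],
)

```text
clock: 10.42
eef_pos: [531.3, -207.3, 215.0]
tcp_rot: [-3.141, 0.0, 2.821]
contact_force: [-0.8, 1.4, 0.3]
opening: 0.993
```

```bash
cat > pick.py <<'E'
# after fit: pk.py then grasp plan.  pick.py name x y
import runpy,sys
n=sys.argv[1]
g=runpy.run_path("pk.py");p=g["p"];yw=np.degrees(p[2])%180 if False else None
from go import *
s=sense();cy=np.degrees(s["tcp_rot"][2]);y=np.degrees(p[2])
y=cy+((y-cy+90)%180-90);z={22:2,26:3,30:4,36:8,38:8}[D[n][2]]
A=plan(85,[[p[0],p[1],z+20,y,50],[p[0],p[1],z,y]])+[[20,[0,0,0],[0,0,0]]]*4+[[20,[0,0,-30],[0,0,0]]]+[[20,[0,0,-50],[0,0,0]]]*4+[[20,[0,0,0],[0,0,0]]]
for i in range(0,len(A),8): print(json.dumps(A[i:i+8]).replace(".0,",","))
E
python3 pick.py ibeam 531 -204
```

```text
expected px [277. 180.] mask dist 3.130895094712443 touches edge False
ibeam [ 530.6 -201.4] yaw 162.3 err 0.03
10.575 [ 530.9 -204.4  215.4] [-0.  -0.3  0.4]
[[85, [0, 1, 47], [0, 0, 0]], [85, [0, 1, 47], [0, 0, 0]], [85, [1, 0, 47], [0, 0, 0]], [85, [0, 1, 46], [0, 0, -1]], [85, [0, 0, 20], [0, 0, 0]], [20, [0, 0, 0], [0, 0, 0]], [20, [0, 0, 0], [0, 0, 0]], [20, [0, 0, 0], [0, 0, 0]]]
[[20, [0, 0, 0], [0, 0, 0]], [20, [0, 0, -30], [0, 0, 0]], [20, [0, 0, -50], [0, 0, 0]], [20, [0, 0, -50], [0, 0, 0]], [20, [0, 0, -50], [0, 0, 0]], [20, [0, 0, -50], [0, 0, 0]], [20, [0, 0, 0], [0, 0, 0]]]
```

servo_tool(
  rows=[
    [85, [0, 1, 47], [0, 0, 0]],
    [85, [0, 1, 47], [0, 0, 0]],
    [85, [1, 0, 47], [0, 0, 0]],
    [85, [0, 1, 46], [0, 0, -1]],
    [85, [0, 0, 20], [0, 0, 0]],
    [20, [0, 0, 0], [0, 0, 0]],
    [20, [0, 0, 0], [0, 0, 0]],
    [20, [0, 0, 0], [0, 0, 0]],
  ],
)

```text
clock: 11.58
eef_pos: [532.3, -202.0, 10.0]
tcp_rot: [-3.141, 0.003, 2.84]
contact_force: [-0.8, 2.4, 9.0]
opening: 0.404
```

servo_tool(
  rows=[
    [20, [0, 0, 0], [0, 0, 0]],
    [20, [0, 0, -30], [0, 0, 0]],
    [20, [0, 0, -50], [0, 0, 0]],
    [20, [0, 0, -50], [0, 0, 0]],
    [20, [0, 0, -50], [0, 0, 0]],
    [20, [0, 0, -50], [0, 0, 0]],
    [20, [0, 0, 0], [0, 0, 0]],
  ],
)

```text
clock: 12.45
eef_pos: [533.5, -202.6, 243.6]
tcp_rot: [-3.141, 0.009, 2.839]
contact_force: [-0.0, -0.7, -2.4]
opening: 0.403
```

```bash
python3 pl.py -27,-45,90 143 45 636,-80,170
```

```text
target [534.4 131.  143.   87.9]
[[20, [12, 40, -1], [0, 0, 9]], [20, [18, 37, -1], [0, 0, 9]], [20, [24, 34, -1], [0, 0, 9]], [20, [29, 30, -1], [0, 0, 10]], [20, [34, 24, -1], [0, 0, 9]], [20, [37, 19, 0], [0, 0, 10]], [20, [40, 12, -1], [0, 0, 9]], [20, [42, 6, 0], [0, 0, 10]]]
[[20, [0, 0, 32], [0, 0, 0]], [20, [0, 0, 31], [0, 0, 0]], [20, [0, 0, 32], [0, 0, 0]], [20, [0, 0, 12], [0, 0, 0]], [20, [0, 0, 0], [0, 0, 0]], [45, [0, 0, 0], [0, 0, 0]], [45, [0, 0, 0], [0, 0, 0]], [45, [0, 0, 0], [0, 0, 0]]]
[[45, [0, 0, -37], [0, 0, 0]], [45, [0, 0, -38], [0, 0, 0]], [85, [0, 0, -37], [0, 0, 0]], [85, [-23, 12, 4], [0, 0, -9]], [85, [-25, 8, 4], [0, 0, -9]], [85, [-26, 5, 5], [0, 0, -9]], [85, [-26, 0, 4], [0, 0, -9]], [85, [-26, -4, 5], [0, 0, -9]]]
[[85, [-25, -7, 4], [0, 0, -9]], [85, [-23, -11, 5], [0, 0, -9]], [85, [-21, -15, 4], [0, 0, -10]], [85, [-18, -18, 5], [0, 0, -9]], [85, [0, 0, 0], [0, 0, 0]]]
```

servo_tool(
  rows=[
    [20, [12, 40, -1], [0, 0, 9]],
    [20, [18, 37, -1], [0, 0, 9]],
    [20, [24, 34, -1], [0, 0, 9]],
    [20, [29, 30, -1], [0, 0, 10]],
    [20, [34, 24, -1], [0, 0, 9]],
    [20, [37, 19, 0], [0, 0, 10]],
    [20, [40, 12, -1], [0, 0, 9]],
    [20, [42, 6, 0], [0, 0, 10]],
  ],
)

```text
clock: 13.45
eef_pos: [531.6, 133.0, 243.7]
tcp_rot: [-3.141, 0.0, 1.525]
contact_force: [0.1, -0.7, -2.6]
opening: 0.403
```

servo_tool(
  rows=[
    [20, [0, 0, 32], [0, 0, 0]],
    [20, [0, 0, 31], [0, 0, 0]],
    [20, [0, 0, 32], [0, 0, 0]],
    [20, [0, 0, 12], [0, 0, 0]],
    [20, [0, 0, 0], [0, 0, 0]],
    [45, [0, 0, 0], [0, 0, 0]],
    [45, [0, 0, 0], [0, 0, 0]],
    [45, [0, 0, 0], [0, 0, 0]],
  ],
)

```text
clock: 14.45
eef_pos: [532.4, 131.8, 137.1]
tcp_rot: [-3.141, 0.0, 1.531]
contact_force: [0.2, -0.0, 0.8]
opening: 0.526
```

servo_tool(
  rows=[
    [45, [0, 0, -37], [0, 0, 0]],
    [45, [0, 0, -38], [0, 0, 0]],
    [85, [0, 0, -37], [0, 0, 0]],
    [85, [-23, 12, 4], [0, 0, -9]],
    [85, [-25, 8, 4], [0, 0, -9]],
    [85, [-26, 5, 5], [0, 0, -9]],
    [85, [-26, 0, 4], [0, 0, -9]],
    [85, [-26, -4, 5], [0, 0, -9]],
  ],
)

```text
clock: 15.45
eef_pos: [588.3, 12.5, 226.7]
tcp_rot: [-3.141, -0.001, 2.321]
contact_force: [0.3, 0.9, -0.4]
opening: 0.998
```

servo_tool(
  rows=[
    [85, [-25, -7, 4], [0, 0, -9]],
    [85, [-23, -11, 5], [0, 0, -9]],
    [85, [-21, -15, 4], [0, 0, -10]],
    [85, [-18, -18, 5], [0, 0, -9]],
    [85, [0, 0, 0], [0, 0, 0]],
  ],
)

```text
clock: 16.08
eef_pos: [633.2, -80.3, 208.2]
tcp_rot: [-3.141, -0.001, 2.96]
contact_force: [-0.4, 0.3, 0.5]
opening: 0.997
```

```bash
python3 pick.py channel 636 -80
```

```text
expected px [276. 184.] mask dist 3.8607366895279402 touches edge False
channel [636.8 -77. ] yaw 169.0 err 0.085
16.225 [632.8 -78.4 209. ] [ 0.1 -0.   1.7]
[[85, [-1, 1, 46], [0, 0, 0]], [85, [-1, 0, 46], [0, 0, 0]], [85, [-1, 1, 47], [0, 0, 0]], [85, [-1, 0, 46], [0, 0, 1]], [85, [0, 0, 20], [0, 0, 0]], [20, [0, 0, 0], [0, 0, 0]], [20, [0, 0, 0], [0, 0, 0]], [20, [0, 0, 0], [0, 0, 0]]]
[[20, [0, 0, 0], [0, 0, 0]], [20, [0, 0, -30], [0, 0, 0]], [20, [0, 0, -50], [0, 0, 0]], [20, [0, 0, -50], [0, 0, 0]], [20, [0, 0, -50], [0, 0, 0]], [20, [0, 0, -50], [0, 0, 0]], [20, [0, 0, 0], [0, 0, 0]]]
```

servo_tool(
  rows=[
    [85, [-1, 1, 46], [0, 0, 0]],
    [85, [-1, 0, 46], [0, 0, 0]],
    [85, [-1, 1, 47], [0, 0, 0]],
    [85, [-1, 0, 46], [0, 0, 1]],
    [85, [0, 0, 18], [0, 0, 0]],
    [20, [0, 0, 0], [0, 0, 0]],
    [20, [0, 0, 0], [0, 0, 0]],
    [20, [0, 0, 0], [0, 0, 0]],
  ],
)

```text
clock: 17.23
eef_pos: [639.2, -77.9, 8.8]
tcp_rot: [3.141, 0.004, 2.944]
contact_force: [-1.5, 0.5, -1.6]
opening: 0.426
```

servo_tool(
  rows=[
    [20, [0, 0, 0], [0, 0, 0]],
    [20, [0, 0, -30], [0, 0, 0]],
    [20, [0, 0, -50], [0, 0, 0]],
    [20, [0, 0, -50], [0, 0, 0]],
    [20, [0, 0, -50], [0, 0, 0]],
    [20, [0, 0, -50], [0, 0, 0]],
    [20, [0, 0, 0], [0, 0, 0]],
    [20, [0, 0, 0], [0, 0, 0]],
  ],
)

```text
clock: 18.23
eef_pos: [637.0, -77.7, 236.3]
tcp_rot: [3.142, 0.0, 2.944]
contact_force: [-0.5, -0.0, -2.1]
opening: 0.427
```

```bash
python3 pl.py 30,-44,90 140 47 425,-94,158; python3 -c "
from rig import *; print(sense()['eef_pos'],sense()['clock'])"
```

```text
target [591.4 129.9 140.   87.9]
[[20, [9, 22, -2], [0, 0, 9]], [20, [13, 20, -1], [0, 0, 9]], [20, [16, 18, -2], [0, 0, 9]], [20, [18, 15, -1], [0, 0, 9]], [20, [20, 12, -2], [0, 0, 9]], [20, [22, 8, -1], [0, 0, 9]], [20, [23, 5, -2], [0, 0, 9]], [20, [24, 1, -1], [0, 0, 9]]]
[[20, [23, -2, -2], [0, 0, 9]], [20, [0, 0, 33], [0, 0, 0]], [20, [0, 0, 33], [0, 0, 0]], [20, [0, 0, 32], [0, 0, 0]], [20, [0, 0, 12], [0, 0, 0]], [20, [0, 0, 0], [0, 0, 0]], [47, [0, 0, 0], [0, 0, 0]], [47, [0, 0, 0], [0, 0, 0]]]
[[47, [0, 0, 0], [0, 0, 0]], [47, [0, 0, -38], [0, 0, 0]], [47, [0, 0, -38], [0, 0, 0]], [85, [0, 0, -39], [0, 0, 0]], [85, [-29, -20, 5], [0, 0, -9]], [85, [-25, -24, 5], [0, 0, -9]], [85, [-21, -28, 5], [0, 0, -9]], [85, [-17, -31, 5], [0, 0, -9]]]
[[85, [-12, -33, 5], [0, 0, -9]], [85, [-6, -34, 5], [0, 0, -8]], [85, [-2, -35, 5], [0, 0, -9]], [85, [4, -34, 5], [0, 0, -8]], [85, [0, 0, 0], [0, 0, 0]]]
[637.01418088 -77.70324816 236.32613801] 18.225
```

servo_tool(
  rows=[
    [20, [9, 22, -2], [0, 0, 9]],
    [20, [13, 20, -1], [0, 0, 9]],
    [20, [16, 18, -2], [0, 0, 9]],
    [20, [18, 15, -1], [0, 0, 9]],
    [20, [20, 12, -2], [0, 0, 9]],
    [20, [22, 8, -1], [0, 0, 9]],
    [20, [23, 5, -2], [0, 0, 9]],
    [20, [24, 1, -1], [0, 0, 9]],
  ],
)

```text
clock: 19.23
eef_pos: [595.6, 107.8, 246.3]
tcp_rot: [-3.138, 0.0, 1.682]
contact_force: [-0.0, -0.3, -1.8]
opening: 0.43
```

servo_tool(
  rows=[
    [20, [23, -2, -2], [0, 0, 9]],
    [20, [0, 0, 33], [0, 0, 0]],
    [20, [0, 0, 33], [0, 0, 0]],
    [20, [0, 0, 32], [0, 0, 0]],
    [20, [0, 0, 12], [0, 0, 0]],
    [20, [0, 0, 0], [0, 0, 0]],
    [47, [0, 0, 0], [0, 0, 0]],
    [47, [0, 0, 0], [0, 0, 0]],
  ],
)

```text
clock: 20.23
eef_pos: [592.1, 129.8, 140.0]
tcp_rot: [-3.141, 0.0, 1.531]
contact_force: [-0.4, 0.6, 0.3]
opening: 0.551
```

servo_tool(
  rows=[
    [47, [0, 0, 0], [0, 0, 0]],
    [47, [0, 0, -38], [0, 0, 0]],
    [47, [0, 0, -38], [0, 0, 0]],
    [85, [0, 0, -39], [0, 0, 0]],
    [85, [-29, -20, 5], [0, 0, -9]],
    [85, [-25, -24, 5], [0, 0, -9]],
    [85, [-21, -28, 5], [0, 0, -9]],
    [85, [-17, -31, 5], [0, 0, -9]],
  ],
)

```text
clock: 21.22
eef_pos: [507.0, 17.1, 235.1]
tcp_rot: [3.142, 0.0, 2.164]
contact_force: [0.7, -0.3, -0.1]
opening: 0.995
```

servo_tool(
  rows=[
    [85, [-12, -33, 5], [0, 0, -9]],
    [85, [-6, -34, 5], [0, 0, -8]],
    [85, [-2, -35, 5], [0, 0, -9]],
    [85, [4, -34, 5], [0, 0, -8]],
    [85, [0, 0, 0], [0, 0, 0]],
  ],
)

```text
clock: 21.85
eef_pos: [423.4, -94.7, 214.9]
tcp_rot: [-3.141, -0.001, 2.751]
contact_force: [0.3, 0.8, -1.0]
opening: 0.995
```

```bash
python3 pick.py smalltube 425 -94; python3 - <<'E'
from rig import *
import cv2
cv2.imwrite("pics/s2.png",grab_frame("scene")[100:300,130:430].repeat(2,0).repeat(2,1))
E
```

```text
expected px [276. 180.] mask dist 4.230939195072273 touches edge False
smalltube [428.7 -93.3] yaw 158.4 err 0.023
22.0 [425.5 -93.4 215.5] [ 0.  -0.5  0.1]
[[85, [-1, 0, 48], [0, 0, 0]], [85, [-1, 0, 48], [0, 0, 0]], [85, [0, 1, 48], [0, 0, 0]], [85, [-1, 0, 48], [0, 0, -1]], [85, [0, 0, 20], [0, 0, 0]], [20, [0, 0, 0], [0, 0, 0]], [20, [0, 0, 0], [0, 0, 0]], [20, [0, 0, 0], [0, 0, 0]]]
[[20, [0, 0, 0], [0, 0, 0]], [20, [0, 0, -30], [0, 0, 0]], [20, [0, 0, -50], [0, 0, 0]], [20, [0, 0, -50], [0, 0, 0]], [20, [0, 0, -50], [0, 0, 0]], [20, [0, 0, -50], [0, 0, 0]], [20, [0, 0, 0], [0, 0, 0]]]
```

View pics/s2.png

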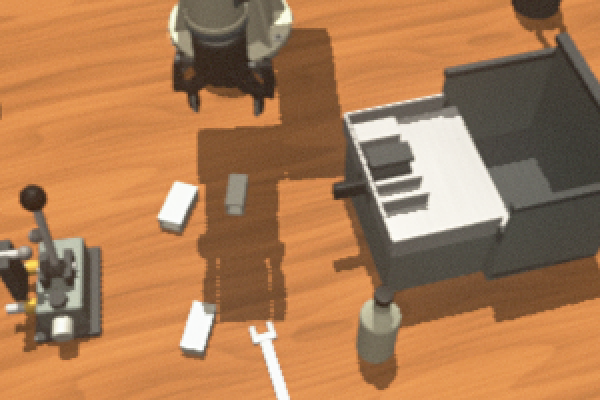

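The scene shows three offcuts lined up in the tray at (378,130), (388,158) and (405,195). The other three are still on the bench in their places.

servo_tool(
  rows=[
    [85, [-1, 0, 48], [0, 0, 0]],
    [85, [-1, 0, 48], [0, 0, 0]],
    [85, [0, 1, 48], [0, 0, 0]],
    [85, [-1, 0, 48], [0, 0, -1]],
    [85, [0, 0, 19], [0, 0, 0]],
    [20, [0, 0, 0], [0, 0, 0]],
    [20, [0, 0, 0], [0, 0, 0]],
    [20, [0, 0, 0], [0, 0, 0]],
  ],
)

```text
clock: 23.05
eef_pos: [429.1, -93.9, 5.4]
tcp_rot: [3.141, 0.002, 2.77]
contact_force: [-1.3, -4.1, 2.9]
opening: 0.371
```

servo_tool(
  rows=[
    [20, [0, 0, 0], [0, 0, 0]],
    [20, [0, 0, -30], [0, 0, 0]],
    [20, [0, 0, -50], [0, 0, 0]],
    [20, [0, 0, -50], [0, 0, 0]],
    [20, [0, 0, -50], [0, 0, 0]],
    [20, [0, 0, -50], [0, 0, 0]],
    [20, [0, 0, 0], [0, 0, 0]],
    [20, [0, 0, 0], [0, 0, 0]],
  ],
)

```text
clock: 24.05
eef_pos: [427.6, -93.7, 234.3]
tcp_rot: [3.142, 0.001, 2.77]
contact_force: [-0.9, 0.7, -2.3]
opening: 0.332
```

```bash
python3 pl.py 84,-47,90 140 40 654,-214,152
```

```text
target [645.2 125.  140.   87.9]
[[20, [-15, 35, -2], [0, 0, 9]], [20, [-10, 37, -2], [0, 0, 9]], [20, [-4, 39, -2], [0, 0, 9]], [20, [2, 39, -2], [0, 0, 9]], [20, [8, 38, -2], [0, 0, 9]], [20, [14, 36, -2], [0, 0, 9]], [20, [20, 33, -2], [0, 0, 8]], [20, [24, 29, -2], [0, 0, 9]]]
[[20, [0, 0, 33], [0, 0, 0]], [20, [0, 0, 33], [0, 0, 0]], [20, [0, 0, 32], [0, 0, 0]], [20, [0, 0, 12], [0, 0, 0]], [20, [0, 0, 0], [0, 0, 0]], [40, [0, 0, 0], [0, 0, 0]], [40, [0, 0, 0], [0, 0, 0]], [40, [0, 0, 0], [0, 0, 0]]]
[[40, [0, 0, -38], [0, 0, 0]], [40, [0, 0, -38], [0, 0, 0]], [85, [0, 0, -39], [0, 0, 0]], [85, [-42, 3, 5], [0, 0, -8]], [85, [-42, -3, 5], [0, 0, -8]], [85, [-41, -9, 5], [0, 0, -8]], [85, [-40, -15, 5], [0, 0, -8]], [85, [-37, -20, 5], [0, 0, -8]]]
[[85, [-34, -25, 5], [0, 0, -8]], [85, [-30, -30, 5], [0, 0, -8]], [85, [-26, -35, 5], [0, 0, -8]], [85, [0, 0, 0], [0, 0, 0]]]
```

servo_tool(
  rows=[
    [20, [-15, 35, -2], [0, 0, 9]],
    [20, [-10, 37, -2], [0, 0, 9]],
    [20, [-4, 39, -2], [0, 0, 9]],
    [20, [2, 39, -2], [0, 0, 9]],
    [20, [8, 38, -2], [0, 0, 9]],
    [20, [14, 36, -2], [0, 0, 9]],
    [20, [20, 33, -2], [0, 0, 8]],
    [20, [24, 29, -2], [0, 0, 9]],
  ],
)

```text
clock: 25.05
eef_pos: [645.2, 125.6, 247.8]
tcp_rot: [-3.138, 0.001, 1.526]
contact_force: [-0.2, 0.1, -0.6]
opening: 0.336
```

servo_tool(
  rows=[
    [20, [0, 0, 33], [0, 0, 0]],
    [20, [0, 0, 33], [0, 0, 0]],
    [20, [0, 0, 32], [0, 0, 0]],
    [20, [0, 0, 12], [0, 0, 0]],
    [20, [0, 0, 0], [0, 0, 0]],
    [40, [0, 0, 0], [0, 0, 0]],
    [40, [0, 0, 0], [0, 0, 0]],
    [40, [0, 0, 0], [0, 0, 0]],
  ],
)

```text
clock: 26.05
eef_pos: [645.5, 124.9, 140.4]
tcp_rot: [3.141, -0.0, 1.531]
contact_force: [0.2, 0.1, -0.3]
opening: 0.464
```

servo_tool(
  rows=[
    [40, [0, 0, -38], [0, 0, 0]],
    [40, [0, 0, -38], [0, 0, 0]],
    [85, [0, 0, -39], [0, 0, 0]],
    [85, [-42, 3, 5], [0, 0, -8]],
    [85, [-42, -3, 5], [0, 0, -8]],
    [85, [-41, -9, 5], [0, 0, -8]],
    [85, [-40, -15, 5], [0, 0, -8]],
    [85, [-37, -20, 5], [0, 0, -8]],
  ],
)

```text
clock: 27.05
eef_pos: [650.7, -87.4, 230.4]
tcp_rot: [3.141, 0.0, 2.234]
contact_force: [1.5, -0.6, 0.7]
opening: 0.991
```

servo_tool(
  rows=[
    [85, [-34, -25, 5], [0, 0, -8]],
    [85, [-30, -30, 5], [0, 0, -8]],
    [85, [-26, -35, 5], [0, 0, -8]],
    [85, [0, 0, 0], [0, 0, 0]],
  ],
)

```text
clock: 27.55
eef_pos: [652.0, -217.1, 214.7]
tcp_rot: [-3.141, -0.0, 2.646]
contact_force: [0.7, -0.4, 0.1]
opening: 0.997
```

```bash
python3 pick.py flat 654 -214
```

```text
expected px [278. 180.] mask dist 4.526855795934603 touches edge False
flat [ 655.7 -210.6] yaw 150.9 err 0.071
27.7 [ 652.5 -213.6  215.3] [-0.3  0.2 -0.1]
[[85, [0, 1, 48], [0, 0, 0]], [85, [0, 1, 48], [0, 0, 0]], [85, [-1, 1, 49], [0, 0, 0]], [85, [0, 1, 48], [0, 0, 1]], [85, [0, 0, 20], [0, 0, 0]], [20, [0, 0, 0], [0, 0, 0]], [20, [0, 0, 0], [0, 0, 0]], [20, [0, 0, 0], [0, 0, 0]]]
[[20, [0, 0, 0], [0, 0, 0]], [20, [0, 0, -30], [0, 0, 0]], [20, [0, 0, -50], [0, 0, 0]], [20, [0, 0, -50], [0, 0, 0]], [20, [0, 0, -50], [0, 0, 0]], [20, [0, 0, -50], [0, 0, 0]], [20, [0, 0, 0], [0, 0, 0]]]
```

servo_tool(
  rows=[
    [85, [0, 1, 48], [0, 0, 0]],
    [85, [0, 1, 48], [0, 0, 0]],
    [85, [-1, 1, 49], [0, 0, 0]],
    [85, [0, 1, 48], [0, 0, 1]],
    [85, [0, 0, 18], [0, 0, 0]],
    [20, [0, 0, 0], [0, 0, 0]],
    [20, [0, 0, 0], [0, 0, 0]],
    [20, [0, 0, 0], [0, 0, 0]],
  ],
)

```text
clock: 28.7
eef_pos: [657.0, -211.7, 7.0]
tcp_rot: [3.141, 0.004, 2.63]
contact_force: [0.2, 0.3, 1.6]
opening: 0.399
```

servo_tool(
  rows=[
    [20, [0, 0, 0], [0, 0, 0]],
    [20, [0, 0, -30], [0, 0, 0]],
    [20, [0, 0, -50], [0, 0, 0]],
    [20, [0, 0, -50], [0, 0, 0]],
    [20, [0, 0, -50], [0, 0, 0]],
    [20, [0, 0, -50], [0, 0, 0]],
    [20, [0, 0, 0], [0, 0, 0]],
    [20, [0, 0, 0], [0, 0, 0]],
  ],
)

```text
clock: 29.7
eef_pos: [654.8, -211.1, 234.4]
tcp_rot: [3.142, 0.0, 2.63]
contact_force: [-0.1, 0.0, -2.7]
opening: 0.398
```

```bash
python3 pl.py -55,28,180 139 45 421,-196,148
```

```text
target [509.1 205.  139.  177.9]
[[20, [33, 29, -2], [0, 0, -3]], [20, [32, 31, -2], [0, 0, -3]], [20, [30, 32, -1], [0, 0, -3]], [20, [28, 34, -2], [0, 0, -3]], [20, [26, 35, -1], [0, 0, -3]], [20, [24, 37, -2], [0, 0, -2]], [20, [23, 38, -1], [0, 0, -3]], [20, [21, 39, -2], [0, 0, -2]]]
[[20, [20, 39, -1], [0, 0, -3]], [20, [18, 41, -2], [0, 0, -2]], [20, [0, 0, 33], [0, 0, 0]], [20, [0, 0, 33], [0, 0, 0]], [20, [0, 0, 33], [0, 0, 0]], [20, [0, 0, 12], [0, 0, 0]], [20, [0, 0, 0], [0, 0, 0]], [45, [0, 0, 0], [0, 0, 0]]]
[[45, [0, 0, 0], [0, 0, 0]], [45, [0, 0, 0], [0, 0, 0]], [45, [0, 0, -39], [0, 0, 0]], [45, [0, 0, -38], [0, 0, 0]], [85, [0, 0, -39], [0, 0, 0]], [85, [7, -40, 4], [0, 0, 3]], [85, [5, -41, 4], [0, 0, 3]], [85, [3, -41, 4], [0, 0, 3]]]
[[85, [1, -41, 4], [0, 0, 3]], [85, [-1, -41, 4], [0, 0, 3]], [85, [-3, -41, 4], [0, 0, 3]], [85, [-6, -41, 4], [0, 0, 3]], [85, [-8, -40, 4], [0, 0, 3]], [85, [-9, -40, 4], [0, 0, 3]], [85, [-12, -39, 4], [0, 0, 3]], [85, [0, 0, 0], [0, 0, 0]]]
```

servo_tool(
  rows=[
    [20, [33, 29, -2], [0, 0, -3]],
    [20, [32, 31, -2], [0, 0, -3]],
    [20, [30, 32, -1], [0, 0, -3]],
    [20, [28, 34, -2], [0, 0, -3]],
    [20, [26, 35, -1], [0, 0, -3]],
    [20, [24, 37, -2], [0, 0, -2]],
    [20, [23, 38, -1], [0, 0, -3]],
    [20, [21, 39, -2], [0, 0, -2]],
  ],
)

```text
clock: 30.7
eef_pos: [537.3, 122.9, 245.5]
tcp_rot: [-3.141, -0.003, 3.015]
contact_force: [0.1, 0.4, -2.1]
opening: 0.402
```

servo_tool(
  rows=[
    [20, [20, 39, -1], [0, 0, -3]],
    [20, [18, 41, -2], [0, 0, -2]],
    [20, [0, 0, 33], [0, 0, 0]],
    [20, [0, 0, 33], [0, 0, 0]],
    [20, [0, 0, 33], [0, 0, 0]],
    [20, [0, 0, 12], [0, 0, 0]],
    [20, [0, 0, 0], [0, 0, 0]],
    [45, [0, 0, 0], [0, 0, 0]],
  ],
)

```text
clock: 31.7
eef_pos: [509.2, 205.2, 139.2]
tcp_rot: [-3.141, -0.0, 3.101]
contact_force: [0.1, -0.8, 0.0]
opening: 0.527
```

servo_tool(
  rows=[
    [45, [0, 0, 0], [0, 0, 0]],
    [45, [0, 0, 0], [0, 0, 0]],
    [45, [0, 0, -39], [0, 0, 0]],
    [45, [0, 0, -38], [0, 0, 0]],
    [85, [0, 0, -39], [0, 0, 0]],
    [85, [7, -40, 4], [0, 0, 3]],
    [85, [5, -41, 4], [0, 0, 3]],
    [85, [3, -41, 4], [0, 0, 3]],
  ],
)

```text
clock: 32.7
eef_pos: [482.6, 84.1, 243.3]
tcp_rot: [3.142, 0.0, 2.943]
contact_force: [0.7, 0.5, 1.0]
opening: 0.995
```

servo_tool(
  rows=[
    [85, [1, -41, 4], [0, 0, 3]],
    [85, [-1, -41, 4], [0, 0, 3]],
    [85, [-3, -41, 4], [0, 0, 3]],
    [85, [-6, -41, 4], [0, 0, 3]],
    [85, [-8, -40, 4], [0, 0, 3]],
    [85, [-9, -40, 4], [0, 0, 3]],
    [85, [-12, -39, 4], [0, 0, 3]],
    [85, [0, 0, 0], [0, 0, 0]],
  ],
)

```text
clock: 33.7
eef_pos: [419.5, -197.0, 215.1]
tcp_rot: [-3.141, -0.0, 2.574]
contact_force: [-0.8, 1.2, -0.2]
opening: 0.993
```

```bash
python3 pick.py recttube 421 -196
```

```text
expected px [276. 180.] mask dist 3.2070108363918752 touches edge False
recttube [ 422.4 -193.9] yaw 146.6 err 0.019
33.85 [ 420.2 -194.6  215.3] [ 0.3 -0.1  0.2]
[[85, [0, 0, 48], [0, 0, 0]], [85, [-1, 1, 48], [0, 0, 0]], [85, [0, 0, 48], [0, 0, 1]], [85, [-1, 1, 48], [0, 0, 0]], [85, [0, 0, 20], [0, 0, 0]], [20, [0, 0, 0], [0, 0, 0]], [20, [0, 0, 0], [0, 0, 0]], [20, [0, 0, 0], [0, 0, 0]]]
[[20, [0, 0, 0], [0, 0, 0]], [20, [0, 0, -30], [0, 0, 0]], [20, [0, 0, -50], [0, 0, 0]], [20, [0, 0, -50], [0, 0, 0]], [20, [0, 0, -50], [0, 0, 0]], [20, [0, 0, -50], [0, 0, 0]], [20, [0, 0, 0], [0, 0, 0]]]
```

servo_tool(
  rows=[
    [85, [0, 0, 48], [0, 0, 0]],
    [85, [-1, 1, 48], [0, 0, 0]],
    [85, [0, 0, 48], [0, 0, 1]],
    [85, [-1, 1, 48], [0, 0, 0]],
    [85, [0, 0, 19], [0, 0, 0]],
    [20, [0, 0, 0], [0, 0, 0]],
    [20, [0, 0, 0], [0, 0, 0]],
    [20, [0, 0, 0], [0, 0, 0]],
  ],
)

```text
clock: 34.85
eef_pos: [424.0, -194.6, 5.8]
tcp_rot: [3.141, 0.002, 2.561]
contact_force: [-0.2, -0.6, -0.1]
opening: 0.448
```

servo_tool(
  rows=[
    [20, [0, 0, 0], [0, 0, 0]],
    [20, [0, 0, -30], [0, 0, 0]],
    [20, [0, 0, -50], [0, 0, 0]],
    [20, [0, 0, -50], [0, 0, 0]],
    [20, [0, 0, -50], [0, 0, 0]],
    [20, [0, 0, -50], [0, 0, 0]],
    [20, [0, 0, 0], [0, 0, 0]],
    [20, [0, 0, 0], [0, 0, 0]],
  ],
)

```text
clock: 35.85
eef_pos: [422.6, -194.2, 234.5]
tcp_rot: [3.141, 0.001, 2.56]
contact_force: [-0.1, -1.0, -2.0]
opening: 0.447
```

```bash
python3 pl.py 60,28,180 139 48 560,20,180
```

```text
target [624.  200.8 139.  177.9]
[[20, [5, 44, -2], [0, 0, -3]], [20, [3, 44, -2], [0, 0, -3]], [20, [0, 44, -1], [0, 0, -3]], [20, [-2, 44, -2], [0, 0, -3]], [20, [-5, 44, -1], [0, 0, -3]], [20, [-7, 44, -2], [0, 0, -3]], [20, [-9, 44, -1], [0, 0, -3]], [20, [-11, 43, -2], [0, 0, -3]]]
[[20, [-14, 42, -1], [0, 0, -4]], [20, [-16, 42, -2], [0, 0, -3]], [20, [0, 0, 33], [0, 0, 0]], [20, [0, 0, 33], [0, 0, 0]], [20, [0, 0, 33], [0, 0, 0]], [20, [0, 0, 12], [0, 0, 0]], [20, [0, 0, 0], [0, 0, 0]], [48, [0, 0, 0], [0, 0, 0]]]
[[48, [0, 0, 0], [0, 0, 0]], [48, [0, 0, 0], [0, 0, 0]], [48, [0, 0, -39], [0, 0, 0]], [48, [0, 0, -38], [0, 0, 0]], [85, [0, 0, -39], [0, 0, 0]], [85, [11, -37, 8], [0, 0, 0]], [85, [12, -37, 8], [0, 0, -1]], [85, [12, -36, 8], [0, 0, 0]]]
[[85, [12, -36, 8], [0, 0, -1]], [85, [13, -36, 8], [0, 0, 0]], [85, [0, 0, 0], [0, 0, 0]]]
```

servo_tool(
  rows=[
    [20, [5, 44, -2], [0, 0, -3]],
    [20, [3, 44, -2], [0, 0, -3]],
    [20, [0, 44, -1], [0, 0, -3]],
    [20, [-2, 44, -2], [0, 0, -3]],
    [20, [-5, 44, -1], [0, 0, -3]],
    [20, [-7, 44, -2], [0, 0, -3]],
    [20, [-9, 44, -1], [0, 0, -3]],
    [20, [-11, 43, -2], [0, 0, -3]],
  ],
)

```text
clock: 36.85
eef_pos: [583.4, 122.7, 245.2]
tcp_rot: [-3.14, -0.003, 2.981]
contact_force: [0.6, -0.5, -1.3]
opening: 0.448
```

servo_tool(
  rows=[
    [20, [-14, 42, -1], [0, 0, -4]],
    [20, [-16, 42, -2], [0, 0, -3]],
    [20, [0, 0, 33], [0, 0, 0]],
    [20, [0, 0, 33], [0, 0, 0]],
    [20, [0, 0, 33], [0, 0, 0]],
    [20, [0, 0, 12], [0, 0, 0]],
    [20, [0, 0, 0], [0, 0, 0]],
    [48, [0, 0, 0], [0, 0, 0]],
  ],
)

```text
clock: 37.85
eef_pos: [624.2, 200.9, 139.1]
tcp_rot: [-3.141, -0.0, 3.102]
contact_force: [-0.4, -0.2, -1.1]
opening: 0.562
```

servo_tool(
  rows=[
    [48, [0, 0, 0], [0, 0, 0]],
    [48, [0, 0, 0], [0, 0, 0]],
    [48, [0, 0, -39], [0, 0, 0]],
    [48, [0, 0, -38], [0, 0, 0]],
    [60, [0, 0, -39], [0, 0, 0]],
    [60, [0, 0, 0], [0, 0, 0]],
    [60, [0, 0, 0], [0, 0, 0]],
  ],
)

```text
clock: 38.72
eef_pos: [624.0, 200.9, 254.8]
tcp_rot: [-3.141, -0.0, 3.101]
contact_force: [-0.7, 0.5, -0.9]
opening: 0.701
```

```bash
python3 go.py 60 559,20,280,87.9; python3 -c "
from rig import *; print(sense()['eef_pos'],sense()['clock'])"
```

```text
[[60.0, [6, -20, -3], [0, 0, 10]], [60.0, [3, -21, -3], [0, 0, 10]], [60.0, [-1, -21, -3], [0, 0, 10]], [60.0, [-5, -21, -3], [0, 0, 10]], [60.0, [-8, -20, -3], [0, 0, 10]], [60.0, [-12, -18, -3], [0, 0, 10]], [60.0, [-14, -16, -2], [0, 0, 10]], [60.0, [-17, -13, -3], [0, 0, 10]]]
[[60.0, [-19, -10, -2], [0, 0, 10]]]
[624.00781353 200.85537324 254.7868737 ] 38.725
```

servo_tool(
  rows=[
    [60, [6, -20, -3], [0, 0, 10]],
    [60, [3, -21, -3], [0, 0, 10]],
    [60, [-1, -21, -3], [0, 0, 10]],
    [60, [-5, -21, -3], [0, 0, 10]],
    [60, [-8, -20, -3], [0, 0, 10]],
    [60, [-12, -18, -3], [0, 0, 10]],
    [60, [-14, -16, -2], [0, 0, 10]],
    [60, [-17, -13, -3], [0, 0, 10]],
  ],
)

```text
clock: 39.72
eef_pos: [565.6, 39.8, 276.6]
tcp_rot: [-3.139, -0.0, 1.699]
contact_force: [-0.4, -0.1, 0.8]
opening: 0.702
```

servo_tool(
  rows=[
    [60, [-19, -10, -2], [0, 0, 10]],
    [60, [0, 0, 0], [0, 0, 0]],
    [60, [0, 0, 0], [0, 0, 0]],
  ],
)

```text
clock: 40.1
eef_pos: [559.2, 20.6, 279.4]
tcp_rot: [-3.14, -0.0, 1.533]
contact_force: [0.0, -0.5, -0.5]
opening: 0.704
```

```bash
python3 - <<'E'
from h import *
from pl import T
s=sense();a=grab_frame("wrist");C=cam("wrist")
cv2.imwrite("pics/t2.png",cv2.resize(a,(784,588)));print(s["eef_pos"],s["tcp_rot"],s["clock"])
x,y=T(0,-118);print("handle expected px(784)",proj(C,[x,y,156])*1.4,"floor ctr",proj(C,[563,175,132])*1.4)
E
```

```text
[559.23954712  20.63235727 279.40698837] [-3.14034099e+00 -2.46281516e-04  1.53343071e+00] 40.1
handle expected px(784) [[382.56667126 223.47274332]] floor ctr [[382.17732116  21.27648407]]
```

View pics/t2.png

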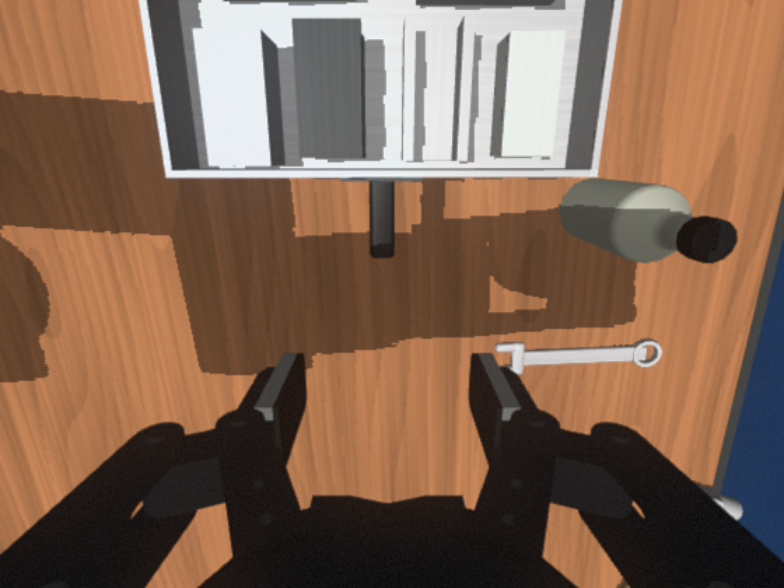

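The handle lug is at px (382, 180–257), matching the prediction. Row A's four offcuts are in place. I check the scene view for all six before tipping.

servo_tool(
  rows=[
    [60, [36, 0, 0], [0, 0, 0]],
    [60, [0, 0, 45], [0, 0, 0]],
    [60, [0, 0, 45], [0, 0, 0]],
    [60, [0, 0, 40], [0, 0, 0]],
    [60, [0, 0, 26], [0, 0, 0]],
    [60, [0, 0, 0], [0, 0, 0]],
  ],
  force=50,
)

```text
clock: 40.9
eef_pos: [559.3, 56.8, 122.1]
tcp_rot: [-3.137, 0.001, 1.533]
contact_force: [0.0, 0.1, -0.1]
opening: 0.701
```

```bash
python3 - <<'E'
from h import *
s=sense();print(s["eef_pos"],s["tcp_rot"],s["contact_force"])
a=grab_frame("scene");b=grab_frame("side")
cv2.imwrite("pics/s3.png",np.hstack([cv2.resize(a[110:290,130:430],(400,240)),cv2.resize(b[170:350,130:430],(400,240))]))
E
```

```text
[559.32784962  56.78928053 122.12935758] [-3.13707516e+00  5.17448797e-04  1.53289184e+00] [ 0.02853469  0.14986886 -0.13311151]
```

View pics/s3.png

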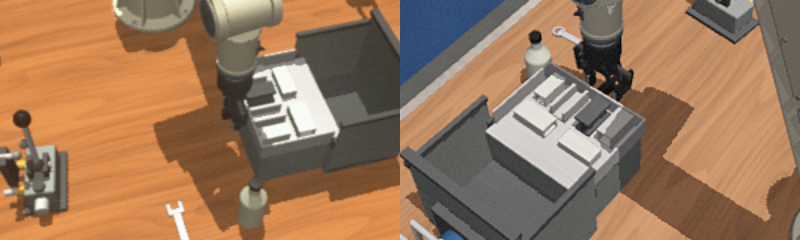

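All six are in the tray (four at the handle wall, two in front) and the bench is clear. Next I grip the handle and compute the arc.

servo_tool(
  rows=[
    [5, [0, 0, 0], [0, 0, 0]],
    [5, [0, 0, 0], [0, 0, 0]],
    [5, [0, 0, 0], [0, 0, 0]],
    [5, [0, 0, 0], [0, 0, 0]],
    [5, [0, 0, 0], [0, 0, 0]],
    [5, [0, 0, 0], [0, 0, 0]],
  ],
)

```text
clock: 41.75
eef_pos: [556.8, 56.4, 124.8]
tcp_rot: [-3.134, 0.0, 1.531]
contact_force: [-17.3, 2.5, 14.6]
opening: 0.18
```

```bash
python3 - <<'E'
import numpy as np,json
th=np.linspace(0,1.2,25);y=-203*np.cos(th)+12*np.sin(th);z=203*np.sin(th)+12*np.cos(th)
Y=np.round(y-y[0]);Z=np.round(z-z[0])
R=[[5,[int(a),0,int(-b)],[0,0,0]] for a,b in zip(np.diff(Y),np.diff(Z))]
for i in range(0,24,8): print(json.dumps(R[i:i+8]))
D=[[5,[-r[1][0],0,-r[1][2]],[0,0,0]] for r in R[::-1]]
for i in range(0,24,8): print(json.dumps(D[i:i+8]))
E
```

```text
[[5, [1, 0, -10], [0, 0, 0]], [5, [1, 0, -10], [0, 0, 0]], [5, [2, 0, -10], [0, 0, 0]], [5, [2, 0, -10], [0, 0, 0]], [5, [3, 0, -10], [0, 0, 0]], [5, [4, 0, -9], [0, 0, 0]], [5, [3, 0, -10], [0, 0, 0]], [5, [5, 0, -9], [0, 0, 0]]]
[[5, [4, 0, -9], [0, 0, 0]], [5, [6, 0, -9], [0, 0, 0]], [5, [5, 0, -8], [0, 0, 0]], [5, [6, 0, -9], [0, 0, 0]], [5, [7, 0, -7], [0, 0, 0]], [5, [6, 0, -8], [0, 0, 0]], [5, [8, 0, -7], [0, 0, 0]], [5, [7, 0, -7], [0, 0, 0]]]
[[5, [8, 0, -6], [0, 0, 0]], [5, [8, 0, -6], [0, 0, 0]], [5, [9, 0, -6], [0, 0, 0]], [5, [8, 0, -5], [0, 0, 0]], [5, [9, 0, -5], [0, 0, 0]], [5, [10, 0, -4], [0, 0, 0]], [5, [9, 0, -4], [0, 0, 0]], [5, [10, 0, -4], [0, 0, 0]]]
[[5, [-10, 0, 4], [0, 0, 0]], [5, [-9, 0, 4], [0, 0, 0]], [5, [-10, 0, 4], [0, 0, 0]], [5, [-9, 0, 5], [0, 0, 0]], [5, [-8, 0, 5], [0, 0, 0]], [5, [-9, 0, 6], [0, 0, 0]], [5, [-8, 0, 6], [0, 0, 0]], [5, [-8, 0, 6], [0, 0, 0]]]
[[5, [-7, 0, 7], [0, 0, 0]], [5, [-8, 0, 7], [0, 0, 0]], [5, [-6, 0, 8], [0, 0, 0]], [5, [-7, 0, 7], [0, 0, 0]], [5, [-6, 0, 9], [0, 0, 0]], [5, [-5, 0, 8], [0, 0, 0]], [5, [-6, 0, 9], [0, 0, 0]], [5, [-4, 0, 9], [0, 0, 0]]]
[[5, [-5, 0, 9], [0, 0, 0]], [5, [-3, 0, 10], [0, 0, 0]], [5, [-4, 0, 9], [0, 0, 0]], [5, [-3, 0, 10], [0, 0, 0]], [5, [-2, 0, 10], [0, 0, 0]], [5, [-2, 0, 10], [0, 0, 0]], [5, [-1, 0, 10], [0, 0, 0]], [5, [-1, 0, 10], [0, 0, 0]]]
```

servo_tool(
  rows=[
    [5, [0, -2, -2], [0, 0, 0]],
    [5, [1, 0, -10], [0, 0, 0]],
    [5, [1, 0, -10], [0, 0, 0]],
    [5, [2, 0, -10], [0, 0, 0]],
    [5, [2, 0, -10], [0, 0, 0]],
    [5, [3, 0, -10], [0, 0, 0]],
    [5, [4, 0, -9], [0, 0, 0]],
  ],
)

```text
clock: 42.62
eef_pos: [557.3, 69.1, 184.8]
tcp_rot: [-3.137, 0.001, 1.531]
contact_force: [-5.8, -1.1, -10.1]
opening: 0.179
```

servo_tool(
  rows=[
    [5, [3, 0, -10], [0, 0, 0]],
    [5, [5, 0, -9], [0, 0, 0]],
    [5, [4, 0, -9], [0, 0, 0]],
    [5, [6, 0, -9], [0, 0, 0]],
    [5, [5, 0, -8], [0, 0, 0]],
  ],
)

```text
clock: 43.25
eef_pos: [558.1, 92.3, 229.5]
tcp_rot: [-3.137, 0.001, 1.531]
contact_force: [-5.8, 2.4, -14.0]
opening: 0.177
```

```bash
python3 - <<'E'
from h import *
s=sense();print(s["eef_pos"],s["contact_force"],s["opening"])
b=grab_frame("side");a=grab_frame("scene")
cv2.imwrite("pics/s4.png",np.hstack([cv2.resize(a[70:280,200:480],(400,300)),cv2.resize(b[130:340,130:410],(400,300))]))
E
```

```text
[558.06612243  92.32659508 229.53823024] [ -5.77526232   2.4015269  -14.00033222] 0.17670050330571196
```

View pics/s4.png

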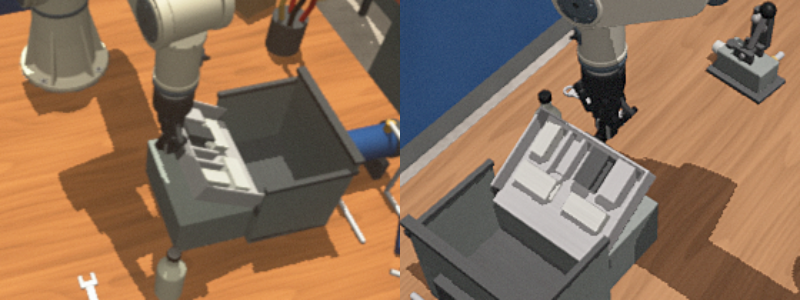

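The tray is tilting with the grip held and no offcut sliding yet. I continue up.

servo_tool(
  rows=[
    [5, [6, 0, -9], [0, 0, 0]],
    [5, [7, 0, -7], [0, 0, 0]],
    [5, [6, 0, -8], [0, 0, 0]],
    [5, [8, 0, -7], [0, 0, 0]],
    [5, [7, 0, -7], [0, 0, 0]],
    [5, [8, 0, -6], [0, 0, 0]],
    [5, [8, 0, -6], [0, 0, 0]],
    [5, [9, 0, -6], [0, 0, 0]],
  ],
)

```text
clock: 44.35
eef_pos: [560.2, 150.9, 286.0]
tcp_rot: [-3.136, 0.002, 1.531]
contact_force: [-9.7, -0.2, -8.6]
opening: 0.179
```

servo_tool(
  rows=[
    [5, [8, 0, -5], [0, 0, 0]],
    [5, [9, 0, -5], [0, 0, 0]],
    [5, [10, 0, -4], [0, 0, 0]],
    [5, [9, 0, -4], [0, 0, 0]],
    [5, [0, 0, 0], [0, 0, 0]],
    [5, [0, 0, 0], [0, 0, 0]],
    [5, [0, 0, 0], [0, 0, 0]],
    [5, [0, 0, 0], [0, 0, 0]],
  ],
)

```text
clock: 45.35
eef_pos: [561.6, 187.3, 304.4]
tcp_rot: [-3.137, 0.001, 1.531]
contact_force: [-12.3, 0.4, -5.3]
opening: 0.177
```

```bash
python3 - <<'E'
from h import *
s=sense();print(s["eef_pos"],s["contact_force"],s["opening"])
b=grab_frame("side");a=grab_frame("scene")
cv2.imwrite("pics/s5.png",np.hstack([cv2.resize(a[70:280,200:480],(400,300)),cv2.resize(b[130:340,80:360],(400,300))]))
E
```

```text
[561.59264573 187.32892571 304.38042201] [-12.26741611   0.43488797  -5.31299507] 0.1770242035233902
```

View pics/s5.png

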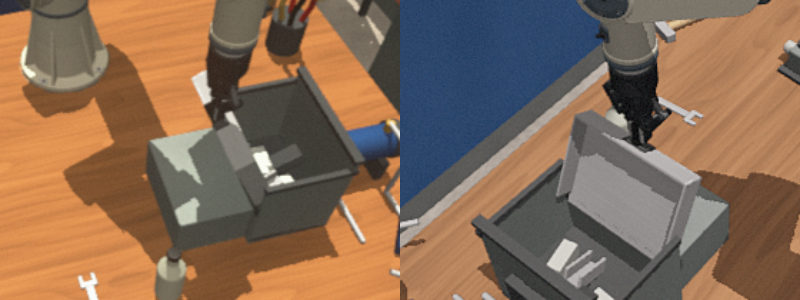

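The tray floor looks empty and the offcuts are in the hopper. I lower it along the same arc.

servo_tool(
  rows=[
    [5, [-9, 0, 4], [0, 0, 0]],
    [5, [-10, 0, 4], [0, 0, 0]],
    [5, [-9, 0, 5], [0, 0, 0]],
    [5, [-8, 0, 5], [0, 0, 0]],
    [5, [-9, 0, 6], [0, 0, 0]],
    [5, [-8, 0, 6], [0, 0, 0]],
    [5, [-8, 0, 6], [0, 0, 0]],
    [5, [-7, 0, 7], [0, 0, 0]],
  ],
)

```text
clock: 46.45
eef_pos: [559.2, 119.2, 262.6]
tcp_rot: [-3.138, -0.0, 1.53]
contact_force: [-15.1, -2.6, 6.8]
opening: 0.179
```

servo_tool(
  rows=[
    [5, [-8, 0, 7], [0, 0, 0]],
    [5, [-6, 0, 8], [0, 0, 0]],
    [5, [-7, 0, 7], [0, 0, 0]],
    [5, [-6, 0, 9], [0, 0, 0]],
    [5, [-5, 0, 8], [0, 0, 0]],
    [5, [-6, 0, 9], [0, 0, 0]],
    [5, [-4, 0, 9], [0, 0, 0]],
    [5, [-5, 0, 9], [0, 0, 0]],
  ],
)

```text
clock: 47.45
eef_pos: [557.4, 71.9, 196.1]
tcp_rot: [-3.138, 0.0, 1.53]
contact_force: [-12.3, 0.8, 3.0]
opening: 0.177
```

servo_tool(
  rows=[
    [5, [-3, 0, 10], [0, 0, 0]],
    [5, [-4, 0, 9], [0, 0, 0]],
    [5, [-3, 0, 10], [0, 0, 0]],
    [5, [-2, 0, 10], [0, 0, 0]],
    [5, [-2, 0, 10], [0, 0, 0]],
    [5, [-1, 0, 10], [0, 0, 0]],
    [5, [-1, 0, 10], [0, 0, 0]],
    [5, [0, 0, 0], [0, 0, 0]],
  ],
)

```text
clock: 48.45
eef_pos: [556.9, 55.5, 127.8]
tcp_rot: [-3.137, 0.002, 1.531]
contact_force: [-15.2, -4.8, 10.8]
opening: 0.177
```

```bash
python3 - <<'E'
from h import *
s=sense();print(s["eef_pos"],s["contact_force"],s["opening"])
b=grab_frame("side");a=grab_frame("scene")
cv2.imwrite("pics/s6.png",np.hstack([cv2.resize(a[70:280,200:480],(400,300)),cv2.resize(b[130:340,80:360],(400,300))]))
E
```

```text
[556.87878551  55.46890527 127.75826562] [-15.17068961  -4.79988205  10.76424304] 0.1766279472744276
```

View pics/s6.png

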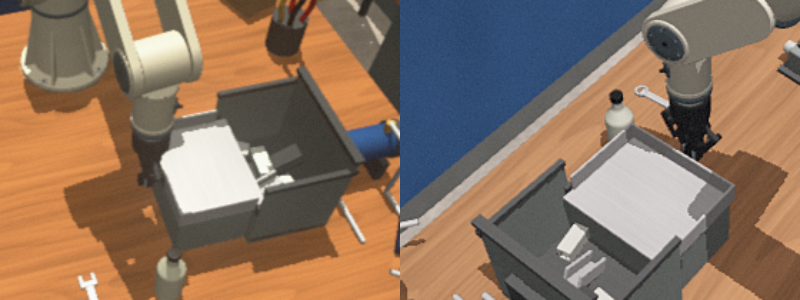

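servo_tool(
  rows=[
    [60, [0, 0, 0], [0, 0, 0]],
    [60, [0, 0, 0], [0, 0, 0]],
    [60, [0, 0, 0], [0, 0, 0]],
    [60, [0, 0, -40], [0, 0, 0]],
    [60, [0, 0, -45], [0, 0, 0]],
    [60, [0, 0, -45], [0, 0, 0]],
    [60, [20, 0, -50], [0, 0, 0]],
    [60, [50, 0, -40], [0, 0, 0]],
  ],
)

```text
clock: 49.55
eef_pos: [562.4, 124.7, 348.1]
tcp_rot: [3.139, -0.0, 1.528]
contact_force: [1.4, 0.0, -0.5]
opening: 0.704
```

servo_tool(
  rows=[
    [60, [50, 0, -20], [0, 0, 0]],
    [60, [50, 0, 0], [0, 0, 0]],
    [60, [20, 0, 0], [0, 0, 0]],
    [60, [0, 0, 0], [0, 0, 0]],
    [60, [0, 0, 0], [0, 0, 0]],
  ],
)

```text
clock: 50.18
eef_pos: [566.4, 243.9, 365.1]
tcp_rot: [-3.141, 0.001, 1.53]
contact_force: [-0.1, -0.4, -0.5]
opening: 0.703
```

```bash
python3 - <<'E'
from h import *
s=sense();print(s["eef_pos"],s["contact_force"],s["opening"],s["clock"])
a=grab_frame("wrist");C=cam("wrist")
cv2.imwrite("pics/t3.png",cv2.resize(a,(784,588)))
for n,p in dict(hL=[441.4,284.1,132],hR=[692,275,132],rL=[437,89.9,170],rR=[682.9,80.9,170]).items(): print(n,(proj(C,p)*1.4).round())
for n in D:
    d=boxes_of("wrist",f"cut_{n}_mid")
    print(n,[(round(e["conf"],2),(C[1].T@(np.array(e["centre"])-C[2])).round().tolist()) for e in d[:2]])
E
```

```text
[566.43232392 243.8857879  365.05205612] [-0.06454032 -0.38328313 -0.48624743] 0.7031010179173857 50.175
hL [[242. 205.]]
hR [[527. 204.]]
rL [[254. 421.]]
rR [[518. 419.]]
sqtube [(0.68, [472.0, 310.0, 58.0])]
recttube [(0.76, [627.0, 397.0, 47.0])]
channel [(0.86, [600.0, 342.0, 53.0])]
flat [(0.82, [513.0, 363.0, 41.0])]
ibeam [(0.84, [552.0, 402.0, 85.0]), (0.56, [622.0, 393.0, 46.0])]
smalltube [(0.93, [665.0, 303.0, 49.0])]
```

View pics/t3.png

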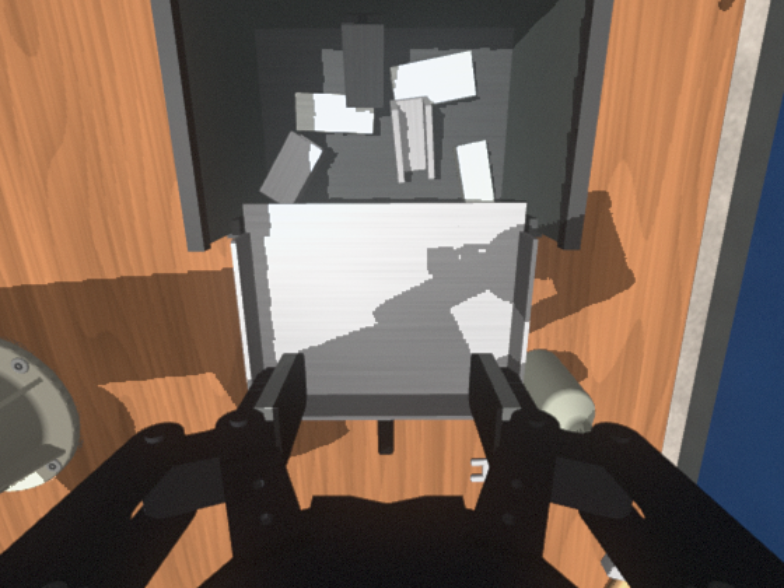

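All six offcuts are in the hopper and the tray is flat: its corners sit at (243,204), (527,203), (254,418) and (518,417), as predicted. Now the lever.

```bash
python3 - <<'E'
from h import *
def tri(us):
    A=[];b=[]
    for C,u in us:
        K,R,t=C;d=R.T@np.linalg.solve(K,[*u,1]);d/=np.linalg.norm(d);M=np.eye(3)-np.outer(d,d);A.append(M);b.append(M@(-R.T@t))
    return np.linalg.solve(sum(A),sum(b))
us=[]
pic=[]
for c,ap in(("scene",(146,199)),("side",(388,137))):
    a=grab_frame(c);C=cam(c);x0,y0=ap[0]-40,ap[1]-30
    d=trace(c,"lever_knob")
    m=d[0]["mask"].astype(np.uint8) if d else None
    dt=cv2.distanceTransform(m,cv2.DIST_L2,5);_,r,_,l=cv2.minMaxLoc(dt);print(c,"conf",d[0]["conf"],"knob px",l,"r",r)
    ys,xs=np.nonzero(m);print("mask box",xs.min(),xs.max(),ys.min(),ys.max())
    us.append((C,l));pic.append(cv2.resize(a[y0:y0+100,x0:x0+100],(400,400),interpolation=cv2.INTER_CUBIC))
p=tri(us);print("knob",p.round(1),[(proj(C,p)[0]-u).round(1) for C,u in us])
cv2.imwrite("pics/l1.png",np.hstack(pic))
E
```

```text
scene conf 0.65 knob px (147, 199) r 6.590699672698975
mask box 140 161 192 238
side conf 0.79 knob px (387, 137) r 6.0
mask box 372 393 131 166
knob [ 497.2 -392.7  218.2] [array([-0.4, -0.3]), array([-0.4,  0.3])]
```

View pics/l1.png

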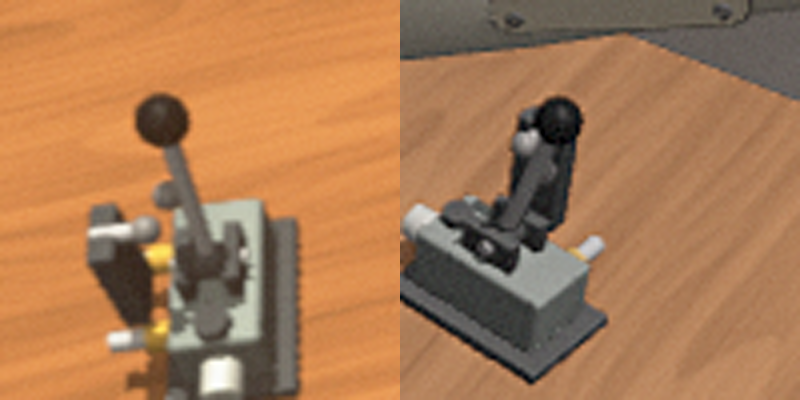

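```bash
python3 - <<'E'
from h import *
us=[]
A=[];b=[]
for c,u in(("scene",(158,233)),("side",(374.5,162))):
    K,R,t=cam(c);d=R.T@np.linalg.solve(K,[*u,1]);d/=np.linalg.norm(d);M=np.eye(3)-np.outer(d,d);A.append(M);b.append(M@(-R.T@t))
print(np.linalg.solve(sum(A),sum(b)))
E
python3 go.py 65 430,-393,330,0
```

```text
[ 531.93395386 -399.78686023   92.13870184]
[[65.0, [-43, -7, 2], [0, 0, 6]], [65.0, [-43, -3, 2], [0, 0, 6]], [65.0, [-43, 2, 2], [0, 0, 6]], [65.0, [-43, 6, 2], [0, 0, 6]], [65.0, [-42, 11, 2], [0, 0, 6]], [65.0, [-41, 15, 3], [0, 0, 6]], [65.0, [-39, 19, 2], [0, 0, 6]], [65.0, [-37, 23, 3], [0, 0, 6]]]
[[65.0, [-34, 27, 2], [0, 0, 6]], [65.0, [-31, 30, 3], [0, 0, 6]], [65.0, [-28, 34, 2], [0, 0, 6]], [65.0, [-24, 36, 3], [0, 0, 5]], [65.0, [-21, 38, 2], [0, 0, 6]], [65.0, [-17, 40, 3], [0, 0, 5]], [65.0, [-14, 42, 2], [0, 0, 6]]]
```

servo_tool(
  rows=[
    [65, [-43, -7, 2], [0, 0, 6]],
    [65, [-43, -3, 2], [0, 0, 6]],
    [65, [-43, 2, 2], [0, 0, 6]],
    [65, [-43, 6, 2], [0, 0, 6]],
    [65, [-42, 11, 2], [0, 0, 6]],
    [65, [-41, 15, 3], [0, 0, 6]],
    [65, [-39, 19, 2], [0, 0, 6]],
    [65, [-37, 23, 3], [0, 0, 6]],
  ],
)

```text
clock: 51.72
eef_pos: [493.6, -95.8, 347.5]
tcp_rot: [3.141, -0.0, 0.69]
contact_force: [0.9, 0.4, 0.6]
opening: 0.762
```

servo_tool(
  rows=[
    [65, [-34, 27, 2], [0, 0, 6]],
    [65, [-31, 30, 3], [0, 0, 6]],
    [65, [-28, 34, 2], [0, 0, 6]],
    [65, [-24, 36, 3], [0, 0, 5]],
    [65, [-21, 38, 2], [0, 0, 6]],
    [65, [-17, 40, 3], [0, 0, 5]],
    [65, [-14, 42, 2], [0, 0, 6]],
    [65, [0, 0, 0], [0, 0, 0]],
  ],
)

```text
clock: 52.72
eef_pos: [428.9, -395.0, 329.8]
tcp_rot: [3.141, 0.001, -0.009]
contact_force: [0.6, -0.1, -0.3]
opening: 0.763
```

```bash
python3 - <<'E'
from h import *
import pickle
s=sense();print(s["eef_pos"],s["tcp_rot"])
a=grab_frame("wrist");C=cam("wrist");pickle.dump(C,open("lev.pkl","wb"))
cv2.imwrite("pics/l2.png",cv2.resize(a,(784,588)));print("knob exp",proj(C,[497.2,-392.7,218.2])*1.4)
E
```

```text
[ 428.8623995  -394.95802316  329.83307606] [ 3.14136605e+00  5.96011218e-04 -8.82496465e-03]
knob exp [[385.58686894 172.82876723]]
```

View pics/l2.png

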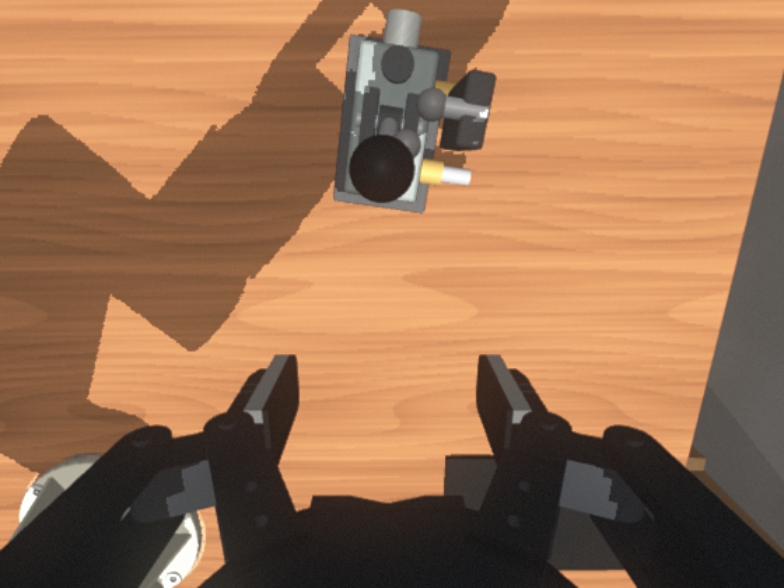

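```bash
python3 - <<'E'
from h import *
import pickle
C=pickle.load(open("lev.pkl","rb"));P=lambda u,z:unproj(C,np.array(u)/1.4,z)
print("knob",P((382,168),218).round(1))
a,b=P((335,198),8),P((425,212),8);d=b-a;print(a.round(),b.round(),np.linalg.norm(d),"yaw",np.degrees(np.arctan2(d[0],-d[1])))
a,b=P((337,190),8),P((350,36),8);d=b-a;print(np.linalg.norm(d),np.degrees(np.arctan2(d[1],d[0])))
# block top/cheeks
for u,z in (((390,125),85),((431,103),150)): print(P(u,z).round())
E
```

```text
knob [ 499.9 -390.6  218. ]
[ 463. -337.    8.] [ 448. -435.    8.] 99.05526855275512 yaw -9.123882351620008
147.44622854501236 -7.347922220702453
[ 532. -396.   85.]
[ 542. -425.  150.]
```

servo_tool(
  rows=[
    [65, [0, 0, 0], [0, 0, 8]],
    [65, [34, -7, 0], [0, 0, 0]],
    [65, [34, -7, 0], [0, 0, 0]],
    [65, [0, 0, 40], [0, 0, 0]],
    [65, [0, 0, 40], [0, 0, 0]],
    [65, [0, 0, 35], [0, 0, 0]],
    [65, [0, 0, 18], [0, 0, 0]],
    [65, [0, 0, 0], [0, 0, 0]],
  ],
  force=70,
)

```text
clock: 53.78
eef_pos: [498.9, -387.7, 196.7]
tcp_rot: [-3.141, 0.002, -0.144]
contact_force: [-0.3, 0.6, 0.8]
opening: 0.756
```

servo_tool(
  rows=[
    [20, [0, 0, 0], [0, 0, 0]],
    [20, [0, 0, 0], [0, 0, 0]],
    [20, [0, 0, 0], [0, 0, 0]],
    [20, [0, 0, 0], [0, 0, 0]],
    [20, [0, 0, 0], [0, 0, 0]],
  ],
)

```text
clock: 54.4
eef_pos: [499.9, -392.5, 200.4]
tcp_rot: [3.134, -0.005, -0.145]
contact_force: [-2.6, -11.6, 3.9]
opening: 0.411
```

servo_tool(
  rows=[
    [20, [8, 3, -3], [0, 0, 0]],
    [20, [8, 0, -2], [0, 0, 0]],
    [20, [8, 0, -2], [0, 0, 0]],
    [20, [8, 0, -1], [0, 0, 0]],
    [20, [9, 0, -1], [0, 0, 0]],
    [20, [8, 0, 0], [0, 0, 0]],
  ],
)

```text
clock: 55.15
eef_pos: [548.2, -398.9, 207.4]
tcp_rot: [3.141, -0.002, -0.145]
contact_force: [0.0, 0.6, 0.1]
opening: 0.231
```

servo_tool(
  rows=[
    [20, [8, 0, 0], [0, 0, 0]],
    [20, [9, 0, 1], [0, 0, 0]],
    [20, [8, 0, 1], [0, 0, 0]],
    [20, [8, 0, 2], [0, 0, 0]],
    [20, [8, 0, 2], [0, 0, 0]],
    [20, [0, 0, 0], [0, 0, 0]],
  ],
)

```text
clock: 55.9
eef_pos: [588.1, -404.5, 199.9]
tcp_rot: [-3.141, 0.0, -0.144]
contact_force: [-0.7, 0.4, -0.2]
opening: 0.237
```

The knob slipped out of the jaws (opening fell to the commanded 20 mm). I locate it and push from behind instead.

servo_tool(
  rows=[
    [20, [0, 0, -45], [0, 0, 0]],
    [20, [0, 0, -45], [0, 0, 0]],
    [20, [-50, 0, 0], [0, 0, 0]],
    [20, [-50, 0, 0], [0, 0, 0]],
    [20, [-50, 0, 0], [0, 0, 0]],
    [20, [0, 0, 0], [0, 0, 0]],
    [20, [0, 0, 0], [0, 0, 0]],
  ],
)

```text
clock: 56.78
eef_pos: [439.6, -383.3, 290.9]
tcp_rot: [3.141, -0.001, -0.145]
contact_force: [0.4, -0.1, -0.3]
opening: 0.232
```

```bash
cat > kn.py <<'E'
from h import *
A=[];b=[];W=[]
for c in("scene","side"):
    grab_frame(c);C=cam(c);d=trace(c,"lever_knob")
    if not d: print(c,"none");continue
    m=d[0]["mask"].astype(np.uint8);_,r,_,l=cv2.minMaxLoc(cv2.distanceTransform(m,cv2.DIST_L2,5))
    K,R,t=C;v=R.T@np.linalg.solve(K,[*l,1]);v/=np.linalg.norm(v);M=np.eye(3)-np.outer(v,v);A.append(M);b.append(M@(-R.T@t));W.append((C,l))
    print(c,round(d[0]["conf"],2),l,round(r,1),unproj(C,l,217).round())
p=np.linalg.solve(sum(A),sum(b));print("knob",p.round(1),[(proj(C,p)[0]-u).round(1) for C,u in W])
s=sense();print(s["eef_pos"].round(1),s["tcp_rot"].round(3),s["clock"],s["contact_force"].round(1))
E
python3 kn.py
```

```text
scene 0.66 (146, 203) 6.4 [ 511. -396.  217.]
side 0.69 (383, 133) 5.8 [ 517. -406.  217.]
knob [ 514.  -396.2  223.3] [array([-0.5, -0.3]), array([-0.5,  0.3])]
[ 440.1 -383.   290.1] [-3.141  0.    -0.144] 56.975 [-0.6  0.   0.7]
```

servo_tool(
  rows=[
    [20, [0, 2, 40], [0, 0, 0]],
    [20, [0, 0, 40], [0, 0, 0]],
    [20, [0, 0, 8], [0, 0, 0]],
    [20, [20, 0, 0], [0, 0, 0]],
    [20, [20, 0, 0], [0, 0, 0]],
    [20, [10, 0, 0], [0, 0, 0]],
    [20, [10, 0, 0], [0, 0, 0]],
    [20, [10, 0, 0], [0, 0, 0]],
  ],
)

```text
clock: 57.98
eef_pos: [504.8, -393.8, 203.1]
tcp_rot: [-3.14, 0.009, -0.144]
contact_force: [-26.7, 8.4, 22.9]
opening: 0.232
```

servo_tool(
  rows=[
    [20, [10, 0, 0], [0, 0, 0]],
    [20, [10, 0, 0], [0, 0, 0]],
    [20, [0, 0, 0], [0, 0, 0]],
  ],
)

```text
clock: 58.35
eef_pos: [528.5, -398.0, 203.0]
tcp_rot: [3.141, -0.0, -0.145]
contact_force: [0.3, 0.2, 0.6]
opening: 0.233
```

```bash
python3 kn.py
```

```text
scene 0.59 (146, 216) 7.0 [ 554. -401.  217.]
side 0.69 (374, 145) 5.0 [ 511. -340.  217.]
knob [ 531.  -401.2  173.1] [array([3.3, 1.8]), array([ 2.8, -1.9])]
[ 528.4 -398.1  202.7] [ 3.141e+00 -1.000e-03 -1.450e-01] 58.55 [0.7 0.4 0.6]
```

```bash
python3 - <<'E'
from h import *
b=grab_frame("side");a=grab_frame("scene")
cv2.imwrite("pics/l3.png",np.hstack([cv2.resize(a[150:250,90:190],(400,400),interpolation=cv2.INTER_CUBIC),cv2.resize(b[90:190,330:430],(400,400),interpolation=cv2.INTER_CUBIC)]))
E
```

```text
(no output)
```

View pics/l3.png

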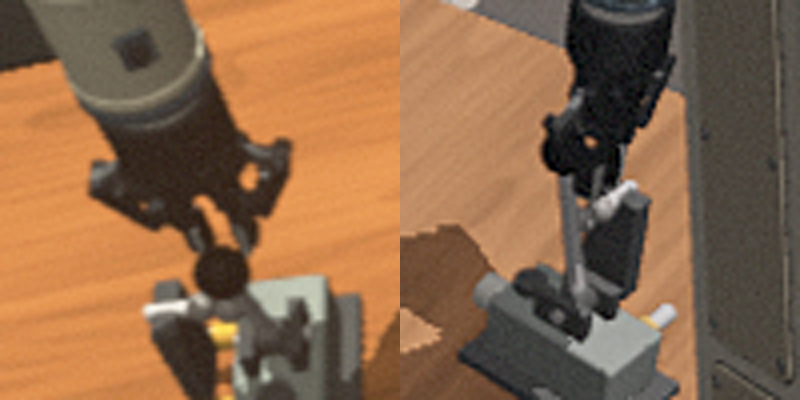

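The knob is just ahead of the fingers, about half-way through its travel. I continue the push.

servo_tool(
  rows=[
    [20, [8, 0, 0], [0, 0, 0]],
    [20, [8, 0, 0], [0, 0, 0]],
    [20, [8, 0, 0], [0, 0, 0]],
    [20, [0, 0, 0], [0, 0, 0]],
  ],
)

```text
clock: 59.15
eef_pos: [552.8, -401.6, 202.3]
tcp_rot: [3.141, -0.001, -0.144]
contact_force: [0.1, 0.5, 0.2]
opening: 0.234
```

servo_tool(
  rows=[
    [20, [8, 0, 0], [0, 0, 0]],
    [20, [8, 0, 0], [0, 0, 0]],
    [20, [5, 0, 0], [0, 0, 0]],
    [20, [0, 0, 0], [0, 0, 0]],
  ],
)

```text
clock: 59.65
eef_pos: [557.9, -402.0, 201.3]
tcp_rot: [-3.137, 0.031, -0.145]
contact_force: [-60.3, 10.1, 31.1]
opening: 0.234
```

```bash
python3 kn.py; python3 - <<'E'
from h import *
b=grab_frame("side");a=grab_frame("scene")
cv2.imwrite("pics/l4.png",np.hstack([cv2.resize(a[150:250,90:190],(400,400),interpolation=cv2.INTER_CUBIC),cv2.resize(b[90:190,330:430],(400,400),interpolation=cv2.INTER_CUBIC)]))
E
```

```text
scene 0.72 (145, 225) 6.6 [ 583. -407.  217.]
side 0.71 (371, 144) 4.2 [ 520. -339.  217.]
knob [ 548.9 -411.9  159.3] [array([2.5, 1.4]), array([ 2.1, -1.4])]
[ 557.9 -401.9  201.4] [-3.137  0.03  -0.145] 59.85 [-60.3  10.6  30.1]
```

View pics/l4.png

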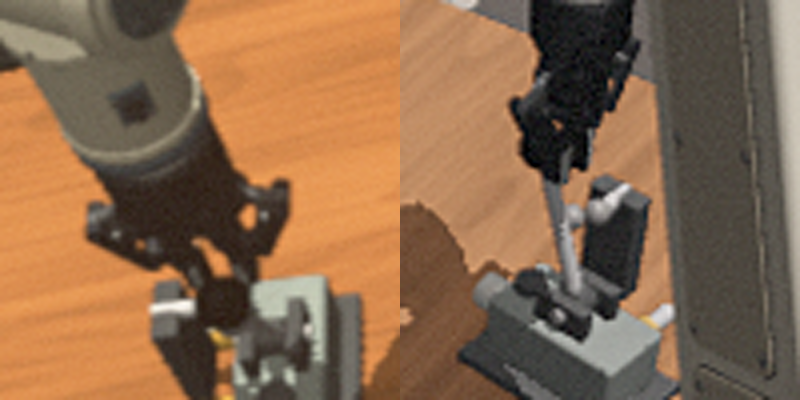

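A 60 N reaction with the knob at about x=583 suggests it is on the stop. I back off and check that it stays.

servo_tool(
  rows=[
    [20, [-15, 0, 0], [0, 0, 0]],
    [20, [-30, 0, 0], [0, 0, 0]],
    [20, [-40, 0, 0], [0, 0, 0]],
    [20, [-40, 0, -20], [0, 0, 0]],
    [20, [-20, 0, -45], [0, 0, 0]],
    [20, [0, 0, -45], [0, 0, 0]],
    [20, [0, 0, -20], [0, 0, 0]],
    [20, [0, 0, 0], [0, 0, 0]],
  ],
)

```text
clock: 60.95
eef_pos: [429.8, -384.2, 334.3]
tcp_rot: [3.139, -0.003, -0.145]
contact_force: [0.4, -0.3, -0.5]
opening: 0.233
```

```bash
python3 kn.py; python3 - <<'E'
from h import *
b=grab_frame("side");w=grab_frame("wrist")
cv2.imwrite("pics/l5.png",np.hstack([cv2.resize(w,(480,360)),cv2.resize(b[90:190,330:430],(300,360),interpolation=cv2.INTER_CUBIC)]))
E
```

```text
scene 0.72 (146, 225) 6.4 [ 584. -404.  217.]
side 0.76 (365, 126) 5.8 [ 580. -403.  217.]
knob [ 581.3 -405.2  214.5] [array([-0.2, -0.1]), array([-0.2,  0.1])]
[ 428.7 -383.1  330.8] [-3.14e+00  2.00e-03 -1.45e-01] 61.15 [-0.7  0.1  0.9]
```

View pics/l5.png

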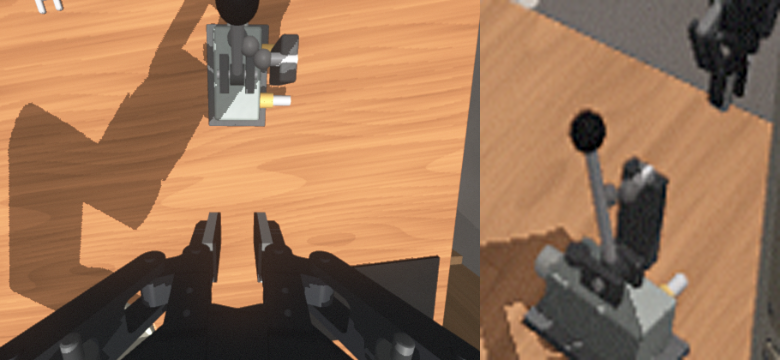

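The lever leans +x with the knob at (581,−405,215), where z matches the float-notch height of 215.5. I wait a moment, then re-measure and run the final checks.

servo_tool(
  rows=[
    [20, [0, 0, 0], [0, 0, 0]],
    [20, [0, 0, 0], [0, 0, 0]],
    [20, [0, 0, 0], [0, 0, 0]],
    [20, [0, 0, 0], [0, 0, 0]],
    [20, [0, 0, 0], [0, 0, 0]],
    [20, [0, 0, 0], [0, 0, 0]],
    [20, [0, 0, 0], [0, 0, 0]],
    [20, [0, 0, 0], [0, 0, 0]],
  ],
)

```text
clock: 62.25
eef_pos: [429.0, -383.5, 332.3]
tcp_rot: [3.142, -0.0, -0.145]
contact_force: [0.4, 0.0, 0.3]
opening: 0.239
```

```bash
python3 kn.py; python3 - <<'E'
from h import *
a=grab_frame("scene");b=grab_frame("side")
for c in("scene","side"):
    C=cam(c)
    for n in ["oil_bottle_mid","wrench_grip"]+[f"cut_{k}_mid" for k in D]:
        for e in boxes_of(c,n)[:1]: print(c,n,round(e["conf"],2),(C[1].T@(np.array(e["centre"])-C[2])).round())
cv2.imwrite("pics/f.png",np.hstack([cv2.resize(a,(400,300)),cv2.resize(b,(400,300))]))
E
```

```text
scene 0.69 (146, 225) 7.0 [ 584. -404.  217.]
side 0.61 (365, 126) 5.0 [ 580. -403.  217.]
knob [ 581.3 -405.2  214.5] [array([-0.2, -0.1]), array([-0.2,  0.1])]
[ 429.  -383.5  332.3] [-3.142 -0.    -0.145] 62.45 [-0.4 -0.   0.7]
scene oil_bottle_mid 0.71 [773.  28. 106.]
scene wrench_grip 0.88 [ 766. -119.    7.]
scene cut_sqtube_mid 0.48 [480. 328.  55.]
scene cut_recttube_mid 0.56 [ 581. -400.  218.]
scene cut_channel_mid 0.42 [581. 343.  53.]
scene cut_flat_mid 0.77 [514. 355.  42.]
scene cut_ibeam_mid 0.86 [558. 403.  78.]
scene cut_smalltube_mid 0.36 [ 580. -396.  218.]
side oil_bottle_mid 0.87 [751.  51. 117.]
side wrench_grip 0.72 [ 746. -117.    6.]
side cut_channel_mid 0.63 [592. 340.  54.]
side cut_ibeam_mid 0.58 [549. 373.  69.]
side cut_smalltube_mid 0.73 [653. 300.  50.]
```

View pics/f.png

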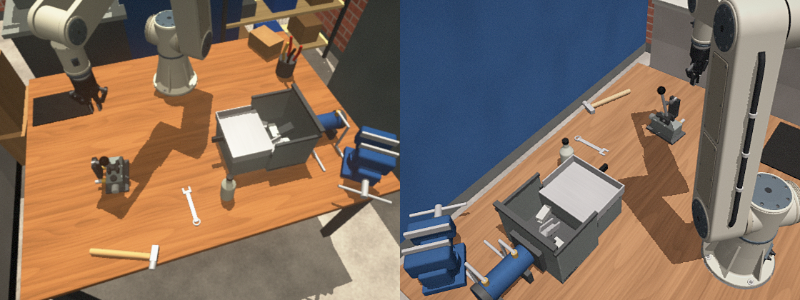

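The final view shows the tray flat and empty, the offcuts in the hopper, the lever over to +x, and the bottle and wrench in place.

```bash
python3 -c "
from rig import *; print(sign_off())"
```

```text
the job is handed in; nothing more can be done
None
```

The job is done and handed in at about 62 s. All six offcuts went into the tray, and I tipped it by its handle to about 1.15 rad so they slid into the hopper. I then lowered the tray flat and pushed the lever into the float notch.

**Last checks:**
- **Offcuts:** a wrist view after tipping showed all six in the hopper. The final scene and side views showed the tray empty and nothing left on the bench. The detector missed some offcuts in those views, and in the scene view it reported the rectangular tube and the small tube at the lever knob. I relied on the earlier wrist view for those two.
- **Tray:** its corners matched their flat positions to within a few pixels after I let go of the handle.
- **Lever:** the knob sits at (581, −405, 215), at float-notch height, and did not move over a 1 s wait. It travelled about 84 mm, less than the 99 mm expected from a lever angle of exactly 0; I put this down to it starting at about 0.1 rad.
- **Bottle and wrench:** both were where they started, within measuring accuracy.

**What did not go smoothly:**
- My first try at the lever, gripping the knob, slipped off, so I pushed it from behind with the fingers instead.
- That push ended against the stop at about 60 N along the push on the fingertips. This is below the 120 N wrist limit.

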